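# Lock a quarter-turn T-stud into the tilted deck of a rocking mixer

## Robot

A 6-joint arm with a two-finger parallel gripper is mounted at the origin on a cart in front of the work surface, level with it; the furniture and walls round the work are solid. World frame = base frame: x ahead of the robot, y to its left, z up, the work surface at z = 0. Lengths are in m, angles in rad, forces in N, time in s.
With the tool pointing down it reaches from about 0.4 to 0.825 m from the base axis. Payload 7 kg.
Tool frame: the origin (TCP) lies at the centre of the arm's flange, where the gripper is bolted on; the fingertips stand 178 mm ahead of it and the grasp point (between the pads) lies ahead of it (tcp_to_grasp is the z of the grasp point in the tool frame, in m); z points along the fingers, x is the direction in which the jaws open and shut, and the axes are right-handed (so a half turn about z gives the same grasp; the last joint's range is limited). The gripper opens to 88 mm and grips with 3 to 60 N. Pads are 19 mm wide; open, the fingers measure 130 mm over their backs; the gripper's body (78 mm by 193 mm) begins 47 mm behind the grasp point.
Start: joints at [1.397, 0.359, 0.012, 0, -1.224, -0.288], TCP at [0.301, 0.604, 0.405] pointing down, gripper open.
Joint ranges: [-3.07, 3.07], [-1.43, 2.12], [-1.02, 1.25], [-3.03, 1.67], [-3.05, -0], [-3.03, 3.03]. Speed limits (rad/s): [2.39, 2.39, 3.01, 3.14, 3.14, 3.14].

## Interface

Orientations are given as [roll, pitch, yaw] about the fixed x, y, z axes, in that order (R = Rz(yaw) Ry(pitch) Rx(roll)).
In Python, from station import get_state, grab_frame, job_done, tcp_to_grasp gives the robot as it stands.
- The arm moves only by the tool drive_tool, never from a script. Its argument "moves" is a list of rows, each a list of 7 numbers: the shift along the tool's x, y, z in mm, then the turn, a rotation vector about the tool's x, y, z in degrees, then the closure, from -1 (fully open) to 1 (shut), so that 0 is half open. In form: [[dx, dy, dz, ax, ay, az, claw], ...]. A call has 1 to 12 rows; each row is the pose to reach, as a shift and turn from the pose commanded when the call began, along the tool's axes at that moment; what a row does not reach only later rows make up. A row lasts 1/8 s, in which the tool goes at most 62.5 mm and 10.7 degrees, less where a joint would pass 70% of its speed; a pose out of reach is approached as far as the arm can. A call with a gripper value outside its range is refused whole. The fingers move at their own pace and stop on an object; "grip_force" is the grip in N (left out, the last holds). Time passes only in rows, so rows that repeat a pose let the fingers close. It gives the time, the measured TCP pose, the force and the opening at its end, in the units of the state.
- get_state(): the state, without advancing time (a new reading comes with each control period).
- grab_frame(name): name is "side" or "top" or "wrist"; returns a dict with "img" (400x640x3 uint8, red, green, blue), "range_z" (400x640 float32, m along the optical axis (not along the pixel's ray), 0 where there is no reading), "fovy" (degrees; the focal length in pixels is half the picture's height over the tangent of half this angle, whatever the lens; pixels are square), "cx", "cy" (the principal point, pixels), "rvec" (rotation vector, rad) and "tvec" (3), from world to camera coordinates, as OpenCV has them. Camera axes: x right, y down, z forward; pixel columns grow to the right and rows downward; lengths in m; the calibration is good to about 2 mm. A picture is of the moment at which its call begins.
- job_done(): hands the job in, once; it reports no verdict.
The state is a dict: "t": time; "q": joint angles; "qd": joint speeds; "joint_efforts": joint torques, N m; "eef_pos": TCP position; "ee_rot": TCP orientation; "force": force on the tool from outside, world axes, zero at the start; "moment": the same for the moment, N m; "width": finger opening in m.
Only numpy, scipy, OpenCV 4.12 (cv2) and the standard library are available. Lean on these libraries where they do the work, as an engineer would, in place of code of your own. Each camera call takes 0.05 s, during which the arm holds its last target. There are 200 camera calls.

## Task

The rocking mixer's deck has stopped at a slope. Lift the blue dust cap off the slotted socket on the deck and put it flat in the white tray, right way up; then take the T-stud with the orange grip out of its holder block, drop it head first through the slot until its flange lies on the socket, and twist it a quarter turn, either way, so that it is locked with its grip bar squarely across the slot. Let go of it and leave the other things on the bench where they are.

Things in the scene. Friction and masses are not known exactly. Their poses are not given: they have to be found in the camera images.
- rocker: white rocking mixer, fixed, on the left, with a 180 x 200 mm grey deck tilted 30 degrees to face this body's -x (towards the robot). Origin on the worktop, 140 mm under the slot centre; z up.
- slot (a point): slot centre in the flat top of the steel socket (64 x 64 mm, raised 10 mm over the deck). z: the deck's outward normal, 30 degrees from vertical; y: along the slot, level; x: up the slope. Slot 46 (y) x 16 mm (x) in a 6 mm lip; under it a 48 x 48 mm cavity, floor 24 mm below the mouth, where a head turns freely either way, without a stop. Red marks show the locked direction, across the slot.
- dust_cap: loose blue cap, 76 x 76 x 46 mm, 90 g, over the socket with 2 mm play, axes parallel to the slot's. Origin at the centre of its open underside (8 mm below the socket face when on), z out of its top. The skirt is 8 mm deep: lift it over 10 mm along z before moving sideways. Grip rib z = 12 to 46 mm, 14 mm thick (x), 56 mm long (y).
- t_stud: loose stud, 65 mm long, 160 g, head down in the holder. Origin: centre of its flange's underside (at the slot point when home), z up out of the grip. T-head z = -17 to -9 mm, 40 (y) x 12 mm (x); shank diameter 13; flange diameter 52, z = 0 to 6; orange grip bar z = 6 to 48, 16 thick (x), 56 long (y), parallel to the head. Head top is 3 mm under the lip when home. Half a turn makes no difference.
- stud_holder: the fixed grey holder block, 76 (x) x 96 (y) x 34 mm, on the right. Origin under its centre, z up. In its top a pocket 46 mm (y) by 18 mm (x), 24 mm deep; the stud stands in it with its flange on the top, grip bar along the block's y.
- tray: the fixed white tray, 126 x 126 mm, 16 mm high, walls and floor 4 mm thick, on the right, in either of two places that it swaps with the holder block. Origin under its centre, z up.
- tip_box: bystander: a low tip box with an amber lid, beyond the tray and holder on the right; leave it where it stands
- tape_roll: bystander: a roll of label tape, on the near right; leave it where it stands
- dish: bystander: a petri dish, on the near side, in the middle; leave it where it stands
- brown_bottle: bystander: a brown glass bottle with a black cap, at the back, in the middle; leave it where it stands
- squeeze_bottle: bystander: a white wash bottle with a red cap, at the far left; leave it where it stands
Things that resemble listed ones, but are neither listed nor needed, are in the scene too. What is shaped like the t_stud but green is not meant.

How it is judged:
By the outcome, as a careful person would: the job done as asked, in the order asked, and still so for the second after the job is handed in, with the robot touching nothing.
It also fails if it takes over 70 s, if anything falls off the work surface, if the arm or the gripper's body presses on something with over 40 N, if the wrist force passes 120 N, or if a joint passes its speed limit or range.

## Working session

There is one attempt and no reset: what is moved stays moved. The work goes in short steps, Python scripts to look and compute and a tool call to move; the robot and the scene stay as the last step left them, time stands still between calls to the robot, and variables do not carry over. Pictures are saved under pics/ and viewed, about 8 in all and at most 12, crops included, and the job is handed in when it is done.

Besides the shell and the picture viewer there is one more tool, called by a JSON object that holds its "name" and its "arguments". drive_tool: Moves the arm, as the interface text tells. Its arguments: {"type":"object","properties":{"moves":{"type":"array"},"grip_force":{"type":"number"}},"required":["moves"]}

```bash
ls; mkdir -p pics
cat > h.py <<'E'
import numpy as np, cv2
from scipy.spatial.transform import Rotation as R
from station import get_state, grab_frame, job_done, tcp_to_grasp
def grab(name):
    f=grab_frame(name); f['f']=200/np.tan(np.radians(f['fovy'])/2)
    f['Rm']=R.from_rotvec(np.ravel(f['rvec'])).as_matrix(); f['t']=np.ravel(f['tvec']); return f
def cloud(f):
    z=f['range_z']; v,u=np.mgrid[:z.shape[0],:z.shape[1]]
    P=np.stack([(u-f['cx'])/f['f']*z,(v-f['cy'])/f['f']*z,z],-1)
    W=(P-f['t'])@f['Rm']; W[z<=0]=np.nan; return W
def save(f,n,crop=None,s=1):
    im=f['img'][...,::-1]
    if crop: a,b,c,d=crop; im=im[b:d,a:c]
    cv2.imwrite('pics/'+n,cv2.resize(im,None,fx=s,fy=s,interpolation=cv2.INTER_CUBIC))
def proj(f,p):
    c=f['Rm']@np.asarray(p)+f['t']; return c[:2]/c[2]*f['f']+[f['cx'],f['cy']]
E
python3 - <<'E'
from h import *
s=get_state(); print(s, tcp_to_grasp)
import pickle
for n in('side','top','wrist'):
    f=grab(n); save(f,n+'0.png'); pickle.dump(f,open(n+'0.pkl','wb')); print(n,f['fovy'],f['cx'],f['cy'],-f['Rm'].T@f['t'],f['Rm'][2])
E
```

```text
pics
{'t': 0.0, 'q': array([ 1.39712310e+00,  3.59413989e-01,  1.10483458e-02, -3.81723775e-04,
       -1.22415074e+00, -2.88111488e-01]), 'qd': array([ 0.00138783, -0.00087422,  0.00051734,  0.00098234, -0.00147558,
        0.00021717]), 'joint_efforts': array([ 4.02722644e-04, -5.82715666e+01,  2.93050128e+01,  6.99698657e+00,
        6.86248895e-03, -1.65653405e-04]), 'eef_pos': array([0.30064337, 0.60411804, 0.40369466]), 'ee_rot': array([-3.14144791e+00, -1.75112921e-03, -2.03271116e+00]), 'force': array([-0.30363655,  0.26080224, -0.255334  ]), 'moment': array([-0.01445348,  0.03317014,  0.06192448]), 'width': 0.08783281569077138} 0.1593
side 43.75201002011841 319.03391168768155 206.03773880738328 [ 0.23673491 -1.83446014  0.97071007] [ 0.14796241  0.89640223 -0.41781594]
top 50.0215786274511 322.7325942498128 200.3185297413524 [ 0.3413206  -0.02283445  1.78834628] [ 0.1185607   0.00225248 -0.99294425]
wrist 64.39104491085354 319.6729731773051 205.54263583636614 [0.36925729 0.57016278 0.38288186] [-0.25494829  0.12544892 -0.95878253]
```

View pics/top0.png

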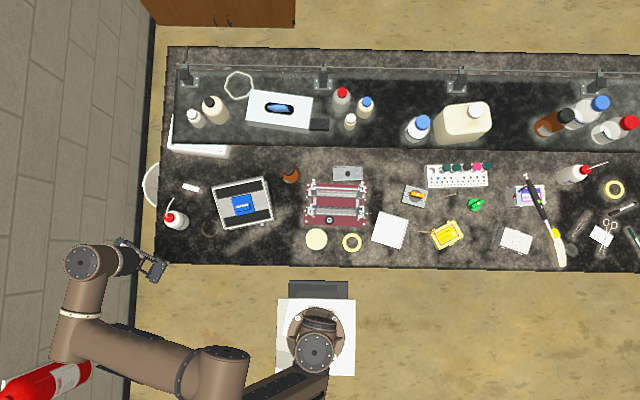

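View pics/side0.png

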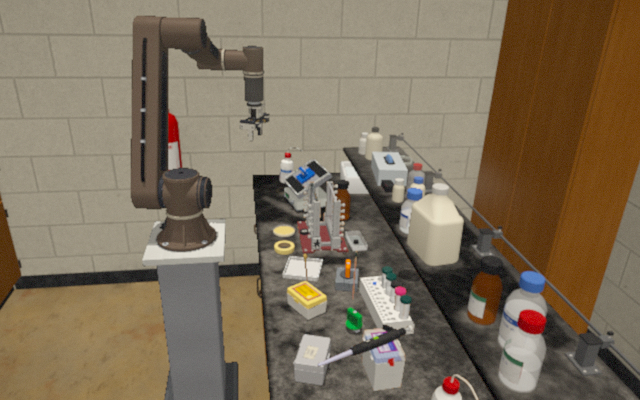

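Top view: the blue cap is on the rocker at (242,204). The orange-grip stud is in the grey holder at (413,196), and the white tray is at (389,230). The tip box is at (447,235). A tall red rack stands between them at (336,203).

Could be taken for the stud: orange at (413,196), and a green decoy at (476,204), which I reject. For the tray: the white square at (389,230), and the box at (516,240), which I reject. For the cap: only the blue one at (242,204).

Run:
```python
from h import *
import pickle
f=pickle.load(open('top0.pkl','rb')); W=cloud(f)
a=cv2.resize(f['img'][165:270,190:290,::-1],(400,420),interpolation=cv2.INTER_CUBIC)
b=cv2.resize(f['img'][165:270,360:460,::-1],(400,420),interpolation=cv2.INTER_CUBIC)
cv2.imwrite('pics/crop1.png',np.hstack([a,b]))
for n in('top','side'):
    f=pickle.load(open(n+'0.pkl','rb')); W=cloud(f); hsv=cv2.cvtColor(f['img'],cv2.COLOR_RGB2HSV)
    H,S,V=[hsv[...,i].astype(int) for i in range(3)]
    on=np.isfinite(W[...,2])&(W[...,0]>.25)&(W[...,0]<.95)&(W[...,2]>-.02)&(W[...,2]<.5)
    for nm,m in(('blue',(H>95)&(H<120)&(S>130)&(V>70)&(W[...,1]>.15)),('orange',(H>5)&(H<18)&(S>180)&(V>120)&(W[...,1]<-.1)&(W[...,1]>-.5)),('white',(S<50)&(V>170)&(W[...,1]<-.05)&(W[...,1]>-.4)&(W[...,0]<.6))):
        m=m&on; P=W[m]; print(n,nm,len(P),P.mean(0).round(4),np.percentile(P,[3,97],axis=0).round(4).tolist())
f=pickle.load(open('top0.pkl','rb')); W=cloud(f)
for (u,v) in [(242,204),(413,196),(404,196),(389,230),(476,204),(447,235),(290,175),(352,242),(316,239)]: print((u,v),W[v,u].round(3))
m=np.isfinite(W[...,2])&(W[...,1]<.2)&(W[...,1]>-.1)&(W[...,0]>.4)&(W[...,0]<.85); P=W[m]; print('mid max z',P[P[:,2].argsort()[-400::40]].round(3).tolist())
```

```text
top blue 337 [0.5194 0.2861 0.1504] [[0.4795, 0.2515, 0.122], [0.5512, 0.3255, 0.1779]]
top orange 11 [ 0.5752 -0.3889  0.0735] [[0.5667, -0.4176, 0.0426], [0.5879, -0.3699, 0.089]]
top white 1600 [ 0.4716 -0.2477  0.039 ] [[0.3623, -0.3705, -0.0046], [0.5807, -0.0637, 0.2104]]
side blue 162 [0.5168 0.2808 0.146 ] [[0.4857, 0.2445, 0.1212], [0.5518, 0.3309, 0.1717]]
side orange 62 [ 0.5797 -0.3972  0.0565] [[0.5686, -0.433, -0.0018], [0.6113, -0.2407, 0.0826]]
side white 686 [ 0.444  -0.2786  0.0179] [[0.3746, -0.365, -0.0013], [0.5766, -0.1592, 0.2092]]
(242, 204) [0.516 0.291 0.149]
(413, 196) [ 0.571 -0.382  0.076]
(404, 196) [ 0.577 -0.356  0.024]
(389, 230) [ 0.436 -0.296  0.009]
(476, 204) [ 0.546 -0.641  0.059]
(447, 235) [ 0.418 -0.523  0.055]
(290, 175) [0.637 0.112 0.126]
(352, 242) [ 0.383 -0.144 -0.004]
(316, 239) [0.392 0.006 0.003]
mid max z [[0.846, 0.19, 0.251], [0.849, 0.046, 0.251], [0.809, 0.137, 0.252], [0.819, 0.196, 0.253], [0.844, 0.086, 0.253], [0.807, 0.174, 0.254], [0.826, 0.182, 0.254], [0.812, 0.118, 0.255], [0.81, 0.177, 0.256], [0.842, 0.104, 0.258]]
```

View pics/crop1.png

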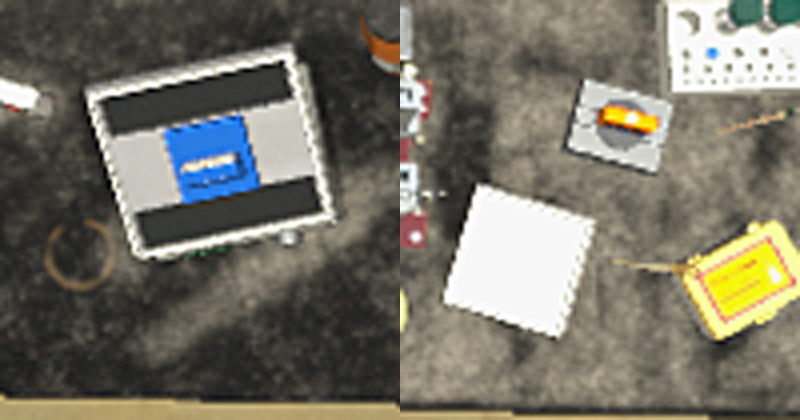

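Close crop: orange bar in the grey holder at crop px (630,118), open tray at (520,258) and blue cap at (210,158), so the choices hold. Next I go to an observation pose along the deck normal.

```bash
cat >> h.py <<'E'
def go(p,Rt,s=None):
    "row from measured pose: TCP target p, tool rotation Rt"
    s=s or get_state(); R0=R.from_euler('xyz',s['ee_rot']).as_matrix()
    d=R0.T@(np.asarray(p)-s['eef_pos'])*1000; r=np.degrees(R.from_matrix(R0.T@Rt).as_rotvec())
    print('row',d.round(1).tolist(),r.round(2).tolist())
def slotR(a,t=30): return (R.from_euler('z',a,degrees=True)*R.from_euler('y',-t,degrees=True)).as_matrix()
def toolfrom(B,flip): # tool z=-B z, tool x=+-B x
    return B@np.diag([flip,-flip,-1.])
E
python3 - <<'E'
from h import *
import pickle
f=pickle.load(open('top0.pkl','rb')); W=cloud(f)
P=W[185:222,215:268].reshape(-1,3); P=P[np.isfinite(P[:,2])]
# plane fit (deck) ransac-light
best=0;rng=np.random.default_rng(0)
for i in range(500):
    q=P[rng.choice(len(P),3,0)]; n=np.cross(q[1]-q[0],q[2]-q[0]); n/=np.linalg.norm(n)+1e-9
    k=abs((P-q[0])@n)<.003
    if k.sum()>best: best=k.sum();K=k
Q=P[K]; c=Q.mean(0); n=np.linalg.svd(Q-c)[2][2]; n*=np.sign(n[2]); print(best,len(P),c,n,np.degrees(np.arccos(n[2])),np.degrees(np.arctan2(-n[1],-n[0])))
B=slotR(11); S=np.array([.52,.287,.14]); Rt=toolfrom(B,-1)
go(S+B[:,2]*(.159+.17),Rt)
E
```

```text
781 1956 [0.52403636 0.29933226 0.13514107] [-0.4880785  -0.12492684  0.86381286] 30.252575344159425 14.356994741040321
row [286.3, -207.1, -20.6] [13.71, -27.92, 51.31]
```

{"name": "drive_tool", "arguments": {"moves": [[100,-70,-60,5,-9,17,-1],[200,-140,-40,9,-18,34,-1],[286,-207,-20,13.7,-27.9,51.3,-1],[286,-207,-20,13.7,-27.9,51.3,-1],[286,-207,-20,13.7,-27.9,51.3,-1],[286,-207,-20,13.7,-27.9,51.3,-1],[286,-207,-20,13.7,-27.9,51.3,-1],[286,-207,-20,13.7,-27.9,51.3,-1],[286,-207,-20,13.7,-27.9,51.3,-1],[286,-207,-20,13.7,-27.9,51.3,-1]]}}

```text
t: 1.4
eef_pos: [0.3587, 0.257, 0.4246]
ee_rot: [3.141, 0.524, -2.949]
force: [-0.2, 0.1, -0.6]
width: 0.0879
```

Run:
```python
from h import *
import pickle
s=get_state(); print(s['t'],s['q'].round(3),s['eef_pos'],s['ee_rot'],s['force'])
f=grab('wrist'); save(f,'w1.png'); pickle.dump(f,open('w1.pkl','wb')); print(-f['Rm'].T@f['t'],f['Rm'][2])
```

```text
1.4 [ 1.175 -0.2   -0.865  0.684 -0.718 -1.464] [0.35867892 0.25698116 0.42458244] [ 3.14090414  0.52362139 -2.94869099] [-0.1768585   0.10165114 -0.55485662]
[0.38292402 0.18373327 0.40626298] [ 0.41583734  0.37198322 -0.8298842 ]
```

View pics/w1.png

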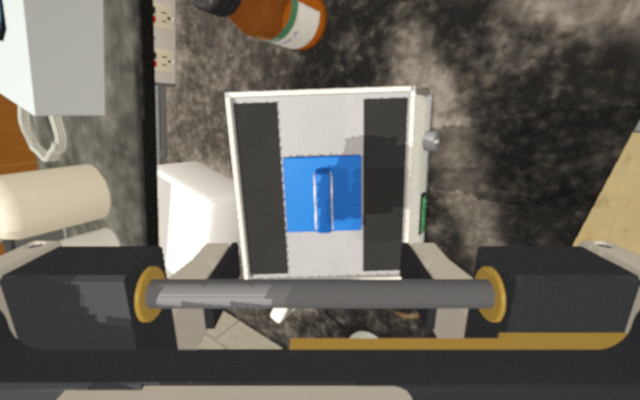

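The wrist view shows the cap at (322,193) with its rib running vertically in the image, from (322,168) to (322,232). The finger path looks clear.

```bash
cat >> h.py <<'E'
def capfit(f,yaw0,verbose=1):
    """cap pose: plane of blue plate top, minAreaRect in plane"""
    W=cloud(f); hsv=cv2.cvtColor(f['img'],cv2.COLOR_RGB2HSV).astype(int)
    m=(hsv[...,0]>98)&(hsv[...,0]<120)&(hsv[...,1]>130)&(hsv[...,2]>60)&np.isfinite(W[...,2])
    n_,L,st,_=cv2.connectedComponentsWithStats(m.astype(np.uint8)); k=1+st[1:,4].argmax(); m=L==k
    P=W[m]; B=slotR(yaw0)
    for it in range(2):
        Q=(P)@B; h=np.histogram(Q[:,2],bins=np.arange(Q[:,2].min(),Q[:,2].max()+.003,.002)); 
        zp=h[1][h[0].argmax()]+.001; low=Q[abs(Q[:,2]-zp)<.004]; top=Q[Q[:,2]>zp+.025]
        r=cv2.minAreaRect((low[:,:2]*1000).astype(np.float32)); rt=cv2.minAreaRect((top[:,:2]*1000).astype(np.float32))
        if verbose: print('plate z',np.median(low[:,2]).round(4),r,'rib top z',np.percentile(top[:,2],[50,90]).round(4),rt)
        c=low.mean(0); nn=np.linalg.svd(low-c)[2][2]; nn=B@nn; nn*=np.sign(nn[2])
        if verbose: print('plate normal',nn.round(3),'tilt',np.degrees(np.arccos(nn[2])),'yaw',np.degrees(np.arctan2(-nn[1],-nn[0])))
        break
    return B,r,rt,np.median(low[:,2]),np.median(top[:,2])
E
python3 - <<'E'
from h import *
import pickle
for n in('w1','top0'):
    f=pickle.load(open(n+'.pkl','rb'))
    for a in (12,):
        B,r,rt,zl,zt=capfit(f,a)
        for q,z in((r,zl),(rt,zt)): print(n,'world',(B@np.array([q[0][0]/1000,q[0][1]/1000,z])).round(4))
E
```

```text
plate z -0.1581 ((559.0812377929688, 176.398681640625), (74.46412658691406, 74.9515151977539), 0.9543550610542297) rib top z [-0.1242 -0.1233] ((558.6533813476562, 175.48397827148438), (11.913213729858398, 53.71308135986328), 0.11916863173246384)
plate normal [-0.487 -0.116  0.866] tilt 30.0477892080022 yaw 13.379494345166496
w1 world [0.5142 0.2896 0.1426]
w1 world [0.4975 0.2851 0.1718]
plate z -0.1559 ((559.8244018554688, 176.1831512451172), (76.77140808105469, 73.67620849609375), 1.1064344644546509) rib top z [-0.1222 -0.1194] ((559.562744140625, 176.38644409179688), (15.268996238708496, 54.85350036621094), 4.122857570648193)
plate normal [-0.487 -0.089  0.869] tilt 29.66872365374549 yaw 10.343256911893015
top0 world [0.5138 0.2893 0.1449]
top0 world [0.4971 0.286  0.174 ]
```

Both views agree within 1 mm and 2 mm in height. The slot comes out at z≈0.139 against a nominal 0.140, and the rib is 34 mm tall as stated. Yaw is about 12.6°.

Run:
```python
from h import *
B=slotR(12.6); c=slotR(12)@np.array([.5590,.1760,-.1575]); print(c)
Rt=toolfrom(B,-1)
for h in (.08,.024): go(c+B[:,2]*(h+tcp_to_grasp),Rt)
```

```text
[0.51396594 0.28917878 0.143101  ]
row [3.3, -1.4, 83.7] [-0.74, -0.0, -1.34]
row [3.3, -0.6, 139.7] [-0.74, -0.0, -1.34]
```

{"name": "drive_tool", "arguments": {"moves": [[3.3,-1.4,50,-0.7,0,-1.3,-1],[3.3,-1.4,84,-0.7,0,-1.3,-1],[3.3,-1,115,-0.7,0,-1.3,-1],[3.3,-0.6,135,-0.7,0,-1.3,-1],[3.3,-0.6,139.7,-0.7,0,-1.3,-1],[3.3,-0.6,139.7,-0.7,0,-1.3,-1],[3.3,-0.6,139.7,-0.7,0,-1.3,-1]]}}

```text
t: 2.33
eef_pos: [0.4311, 0.2738, 0.3106]
ee_rot: [-3.138, 0.512, -2.923]
force: [0.3, 0.2, -0.1]
width: 0.0877
```

Run:
```python
from h import *
B=slotR(12.6); c=np.array([.51397,.28918,.1431]); Rt=toolfrom(B,-1); s=get_state(); print(s['q'].round(3),s['force'])
go(c+B[:,2]*(.024+tcp_to_grasp),Rt)
```

```text
[ 0.742  0.049 -1.016  1.361 -0.257 -1.822] [ 0.25934091  0.20660099 -0.12227886]
row [10.7, -3.1, 4.0] [-0.26, -0.67, -0.08]
```

{"name": "drive_tool", "arguments": {"moves": [[0,0,0,0,0,0,-1],[0,0,0,0,0,0,-1],[0,0,0,0,0,0,-1],[0,0,0,0,0,0,-1]]}}

```text
t: 2.82
eef_pos: [0.431, 0.2737, 0.3106]
ee_rot: [-3.138, 0.512, -2.924]
force: [-0.5, -0.4, -0.1]
width: 0.0875
```

Run:
```python
from h import *
B=slotR(12.6); c=np.array([.51397,.28918,.1431]); Rt=toolfrom(B,-1); s=get_state(); print(s['q'].round(3),s['qd'].round(3),s['force'])
go(c+B[:,2]*(.024+tcp_to_grasp),Rt)
```

```text
[ 0.742  0.049 -1.016  1.362 -0.256 -1.822] [-0.003  0.002 -0.003  0.    -0.001 -0.   ] [-0.47295113 -0.3593339  -0.07247928]
row [10.7, -3.0, 4.1] [-0.26, -0.66, -0.09]
```

{"name": "drive_tool", "arguments": {"moves": [[10.7,-3,4,-0.3,-0.7,-0.1,-1],[10.7,-3,4,-0.3,-0.7,-0.1,-1],[10.7,-3,4,-0.3,-0.7,-0.1,-1],[10.7,-3,4,-0.3,-0.7,-0.1,-1]]}}

```text
t: 3.32
eef_pos: [0.4312, 0.2744, 0.3102]
ee_rot: [-3.138, 0.512, -2.922]
force: [0.4, -0.9, -0.6]
width: 0.0877
```

Run:
```python
from h import *
B=slotR(12.6); c=np.array([.51397,.28918,.1431]); Rt=toolfrom(B,-1); s=get_state(); print(s['q'].round(3),s['qd'].round(3),s['force'])
go(c+B[:,2]*(.024+tcp_to_grasp),Rt)
```

```text
[ 0.739  0.051 -1.016  1.368 -0.254 -1.825] [-0.001 -0.002 -0.001  0.     0.002  0.   ] [ 0.38930506 -0.92167241 -0.61902123]
row [10.7, -3.6, 3.5] [-0.2, -0.68, -0.01]
```

Joint 3 is at its limit, so the IK branch taken is bad. I'll identify the arm's kinematics from logged states and look for another branch or tilt. I back off first to gather more states.

{"name": "drive_tool", "arguments": {"moves": [[0,0,-60,0,0,0,-1],[0,0,-100,0,0,0,-1],[0,0,-100,0,0,0,-1],[0,0,-100,0,0,0,-1]]}}

```text
t: 3.82
eef_pos: [0.3826, 0.2648, 0.3988]
ee_rot: [-3.142, 0.514, -2.921]
force: [0.8, -0.3, 0.8]
width: 0.0878
```

```bash
cat > data.txt <<'E'
1.39712310 .359413989 .0110483458 -.000381723775 -1.22415074 -.288111488 .30064337 .60411804 .40369466 -3.14144791 -.00175112921 -2.03271116
1.175 -.2 -.865 .684 -.718 -1.464 .35867892 .25698116 .42458244 3.14090414 .52362139 -2.94869099
.742 .049 -1.016 1.362 -.256 -1.822 .431 .2737 .3106 -3.138 .512 -2.924
.739 .051 -1.016 1.368 -.254 -1.825 .4312 .2744 .3102 -3.138 .512 -2.922
E
cat > log.py <<'E'
from h import *
s=get_state(); open('data.txt','a').write(' '.join('%.6f'%x for x in [*s['q'],*s['eef_pos'],*s['ee_rot']])+'\n'); print(s['t'],s['q'].round(3))
E
python3 log.py
python3 - <<'E'
from h import *
import itertools
D=np.loadtxt('data.txt')
for ax4,s4,s6,s5 in itertools.product('xz',(1,-1),(1,-1),(1,-1)):
    R0=[]
    for d in D:
        q=d[:6]; A=R.from_euler('z',q[0])*R.from_euler('y',q[1]-q[2])*R.from_euler(ax4,s4*q[3])*R.from_euler('y',-s5*q[4])*R.from_euler('x',s6*q[5])
        R0.append((A.inv()*R.from_euler('xyz',d[9:])))
    e=max(np.degrees((R0[0].inv()*r).magnitude()) for r in R0); print(ax4,s4,s6,s5,round(e,2),R0[0].as_matrix().round(2).tolist() if e<2 else '')
E
```

```text
3.825 [ 1.094 -0.131 -0.88   0.728 -0.602 -1.439]
x 1 1 1 85.0 
x 1 1 -1 135.06 
x 1 -1 1 156.82 
x 1 -1 -1 172.28 
x -1 1 1 176.08 
x -1 1 -1 151.33 
x -1 -1 1 0.06 [[0.0, 0.0, 1.0], [-0.0, 1.0, -0.0], [-1.0, -0.0, 0.0]]
x -1 -1 -1 140.66 
z 1 1 1 136.71 
z 1 1 -1 94.86 
z 1 -1 1 106.21 
z 1 -1 -1 161.18 
z -1 1 1 103.76 
z -1 1 -1 175.22 
z -1 -1 1 106.18 
z -1 -1 -1 93.68
```

```bash
cat > kin.py <<'E'
from h import *
from scipy.optimize import least_squares
def e(a,t): return R.from_euler(a,t).as_matrix()
def fk(q,p):
    A1=e('z',q[0]);A2=A1@e('y',q[1]);A3=A2@e('y',-q[2]);A4=A3@e('x',-q[3]);A5=A4@e('y',-q[4]);A6=A5@e('x',-q[5])
    pos=A1@[p[0],p[1],p[2]]+A2@[p[3],0,p[4]]+A3@[p[5],0,p[6]]+A4@[0,p[7],p[8]]+A5@[p[9],p[10],p[11]]
    return pos,A6@np.array([[0,0,1],[0,1,0],[-1,0,0.]])
def design(q):
    I=np.eye(12); return np.array([fk(q,i)[0] for i in I]).T
def fit(lam=1e-3):
    D=np.loadtxt('data.txt'); A=np.vstack([design(d[:6]) for d in D]); b=D[:,6:9].ravel()
    p=np.linalg.solve(A.T@A+lam**2*np.eye(12),A.T@b); return p,(A@p-b).reshape(-1,3)
lo=np.array([-3.07,-1.43,-1.02,-3.03,-3.05,-3.03]);hi=np.array([3.07,2.12,1.25,1.67,0,3.03])
def ik(p,pos,Rt,n=60,seed=0):
    rng=np.random.default_rng(seed); out=[]
    def f(q):
        x,r=fk(q,p); return np.r_[(x-pos)*5,R.from_matrix(Rt.T@r).as_rotvec()]
    for i in range(n):
        s=least_squares(f,rng.uniform(lo,hi),bounds=(lo-.001,hi+.001))
        if s.cost<1e-7 and not any(np.abs(s.x-o).max()<.05 for o in out): out.append(s.x)
    return out
E
python3 - <<'E'
from kin import *
for lam in(1e-2,1e-3,1e-4):
    p,r=fit(lam); print(p.round(4),abs(r).max().round(5))
E
```

```text
[-0.0182 -0.0049  0.1731 -0.006   0.6022  0.4549  0.037  -0.0935 -0.0248
  0.1913 -0.0935  0.0275] 0.00049
[ 3.700e-03 -1.100e-03  1.997e-01  6.000e-04  6.030e-01  4.612e-01
 -4.100e-03 -9.530e-02  4.200e-03  2.029e-01 -9.530e-02 -2.600e-03] 0.0002
[ 0.0043 -0.0011  0.2002  0.0007  0.6031  0.4612 -0.005  -0.0953  0.0048
  0.2032 -0.0953 -0.0032] 0.0002
```

```bash
cat >> data.txt <<'E'
E
python3 - <<'E'
from kin import *
p,r=fit(1e-3)
B=slotR(12.6); c=np.array([.51397,.28918,.1431]); g=c+B[:,2]*.024
for flip in(-1,1):
  for t in(-25,-12,0,12,25):
    Rt=toolfrom(B,flip)@e('x',np.radians(t))
    for hgt in (0,.1):
        for q in ik(p,g+B[:,2]*hgt-Rt[:,2]*tcp_to_grasp,Rt,25): print(flip,t,hgt,q.round(2), 'marg',np.min(np.r_[q-lo,hi-q]).round(2))
E
```

```text
-1 -25 0 [ 0.71  0.06 -0.58 -0.53 -0.33  0.09] marg 0.33
-1 -25 0.1 [ 0.86 -0.18 -0.69 -0.18 -0.39 -0.38] marg 0.33
-1 -12 0.1 [ 0.99 -0.19 -0.93  0.58 -0.36 -1.22] marg 0.09
-1 0 0.1 [ 1.09 -0.14 -0.93  0.78 -0.57 -1.49] marg 0.09
-1 12 0 [ 0.96  0.12 -0.97  1.19 -0.55 -1.86] marg 0.05
-1 12 0.1 [ 1.19 -0.05 -0.87  0.81 -0.81 -1.62] marg 0.15
-1 25 0 [ 1.12  0.24 -0.86  1.   -0.83 -1.85] marg 0.16
-1 25 0.1 [ 1.28  0.08 -0.79  0.77 -1.04 -1.7 ] marg 0.23
1 -25 0 [ 1.12  0.24 -0.86  1.   -0.83  1.3 ] marg 0.16
1 -25 0.1 [ 1.28  0.08 -0.79  0.77 -1.04  1.45] marg 0.23
1 -12 0 [ 0.96  0.12 -0.97  1.19 -0.55  1.28] marg 0.05
1 -12 0.1 [ 1.19 -0.05 -0.87  0.81 -0.81  1.52] marg 0.15
1 0 0.1 [ 1.09 -0.14 -0.93  0.78 -0.57  1.65] marg 0.09
1 12 0.1 [ 0.99 -0.19 -0.93  0.58 -0.36  1.92] marg 0.09
1 25 0.1 [ 0.86 -0.18 -0.69 -0.18 -0.39  2.76] marg 0.27
```

Run:
```python
from kin import *
p,r=fit(1e-3)
B=slotR(12.6); c=np.array([.51397,.28918,.1431]); g=c+B[:,2]*.024
print('slot sols t=0',[q.round(2) for q in ik(p,g-toolfrom(B,-1)[:,2]*tcp_to_grasp,toolfrom(B,-1),80)])
for t in(-18,-22,-26,-30):
    Rt=toolfrom(B,-1)@e('x',np.radians(t))
    for hgt in (0,.04):
        for q in ik(p,g+B[:,2]*hgt-Rt[:,2]*tcp_to_grasp,Rt,12): print(t,hgt,q.round(2), 'marg',np.min(np.r_[q-lo,hi-q]).round(2))
print('twist from t=+-25 with n rotation')
for t,sg in((-25,1),(25,-1)):
  for a in (0,15,30,45,60,75,90,):
    Rt=B@e('z',np.radians(sg*a))@np.diag([-1,1,-1.])@e('x',np.radians(t))
    for q in ik(p,g-Rt[:,2]*tcp_to_grasp,Rt,12): print(t,sg*a,q.round(2), 'marg',np.min(np.r_[q-lo,hi-q]).round(2))
Rt=toolfrom(B,-1)@e('x',np.radians(-25))
go(g+B[:,2]*.09-Rt[:,2]*tcp_to_grasp,Rt)
```

```text
slot sols t=0 []
-18 0.04 [ 0.87 -0.06 -0.94  0.45 -0.1  -1.  ] marg 0.08
-22 0 [ 0.81  0.05 -0.69 -0.26 -0.21 -0.25] marg 0.21
-22 0.04 [ 0.86 -0.05 -0.75 -0.1  -0.23 -0.45] marg 0.23
-26 0 [ 0.67  0.07 -0.55 -0.6  -0.36  0.17] marg 0.36
-26 0.04 [ 0.74 -0.03 -0.6  -0.45 -0.37 -0.02] marg 0.37
-30 0 [ 0.54  0.09 -0.48 -0.8  -0.49  0.44] marg 0.49
-30 0.04 [ 0.6  -0.   -0.51 -0.69 -0.5   0.28] marg 0.5
twist from t=+-25 with n rotation
-25 0 [ 0.71  0.06 -0.58 -0.53 -0.33  0.09] marg 0.33
-25 15 [ 0.69  0.09 -0.52 -0.46 -0.47  0.26] marg 0.47
-25 30 [ 0.71  0.12 -0.47 -0.36 -0.59  0.4 ] marg 0.55
-25 45 [ 0.74  0.15 -0.43 -0.26 -0.68  0.52] marg 0.59
-25 60 [ 0.78  0.17 -0.41 -0.15 -0.76  0.64] marg 0.61
-25 75 [ 0.84  0.2  -0.4  -0.04 -0.82  0.75] marg 0.62
-25 90 [ 0.89  0.22 -0.41  0.07 -0.87  0.85] marg 0.61
25 0 [ 1.12  0.24 -0.86  1.   -0.83 -1.85] marg 0.16
25 -15 [ 1.12  0.25 -0.75  0.79 -0.86 -1.89] marg 0.27
25 -30 [ 1.1   0.26 -0.65  0.61 -0.88 -1.95] marg 0.37
25 -45 [ 1.06  0.26 -0.57  0.46 -0.9  -2.02] marg 0.45
25 -60 [ 1.01  0.25 -0.5   0.32 -0.9  -2.1 ] marg 0.52
25 -75 [ 0.95  0.24 -0.44  0.19 -0.89 -2.19] marg 0.58
25 -90 [ 0.89  0.22 -0.41  0.07 -0.87 -2.29] marg 0.61
row [11.9, -72.2, 29.9] [-24.99, -0.55, -0.1]
```

Tilting the tool -25° about the jaw axis gives a good branch (the arm comes in from -y). A later +90° twist about the normal then also works. Go to the tilted hover.

{"name": "drive_tool", "arguments": {"moves": [[4,-24,10,-8,0,0,-1],[8,-48,20,-16,0,0,-1],[12,-72,30,-25,-0.5,0,-1],[12,-72,30,-25,-0.5,0,-1],[12,-72,30,-25,-0.5,0,-1],[12,-72,30,-25,-0.5,0,-1],[12,-72,30,-25,-0.5,0,-1],[12,-72,30,-25,-0.5,0,-1],[12,-72,30,-25,-0.5,0,-1],[12,-72,30,-25,-0.5,0,-1]]}}

```text
t: 5.08
eef_pos: [0.4029, 0.1947, 0.3656]
ee_rot: [2.708, 0.52, -2.923]
force: [0.4, 0.6, 0.5]
width: 0.0879
```

```bash
python3 log.py
python3 - <<'E'
from kin import *
import pickle
f=grab('wrist'); pickle.dump(f,open('w2.pkl','wb'))
try:
    B,r,rt,zl,zt=capfit(f,12.6)
    for q,z in((r,zl),(rt,zt)): print('world',(B@np.array([q[0][0]/1000,q[0][1]/1000,z])).round(4))
except Exception as x: print(x)
B=slotR(12.6); c=np.array([.51397,.28918,.1431]); print('expected rib top',c+B[:,2]*.034)
Rt=toolfrom(B,-1)@e('x',np.radians(-25))
for h in(.04,.024):go(c+B[:,2]*h-Rt[:,2]*tcp_to_grasp,Rt)
E
```

```text
5.075 [ 0.847 -0.146 -0.685 -0.203 -0.379 -0.348]
plate z -0.159 ((560.537841796875, 170.4921417236328), (75.8023910522461, 76.10490417480469), 0.67277592420578) rib top z [-0.1252 -0.1244] ((560.3363647460938, 169.47947692871094), (11.788527488708496, 54.80266571044922), 0.5667744874954224)
plate normal [-0.486 -0.117  0.866] tilt 30.013943170543087 yaw 13.498175932475082
world [0.5141 0.2896 0.1426]
world [0.4977 0.2849 0.1718]
expected rib top [0.49737942 0.28547156 0.17254486]
row [-0.7, -29.9, 66.4] [-0.19, -0.13, -0.16]
row [-0.7, -36.6, 80.9] [-0.19, -0.13, -0.16]
```

{"name": "drive_tool", "arguments": {"moves": [[0,-15,33,0,0,0.4,-1],[-0.5,-30,66,0,0,0.4,-1],[-0.5,-36.6,80.5,0,0,0.4,-1],[-0.5,-36.6,80.5,0,0,0.4,-1],[-0.5,-36.6,80.5,0,0,0.4,-1],[-0.5,-36.6,80.5,0,0,0.4,-1]]}}

```text
t: 5.88
eef_pos: [0.4459, 0.2048, 0.29]
ee_rot: [2.703, 0.519, -2.931]
force: [-0.2, -0.6, 0.2]
width: 0.0875
```

```bash
python3 log.py
python3 - <<'E'
from kin import *
B=slotR(13); c=np.array([.514,.2895,.1428]); Rt=toolfrom(B,-1)@e('x',np.radians(-25))
for h in (.024,.054,.104): go(c+B[:,2]*h-Rt[:,2]*tcp_to_grasp,Rt)
print(get_state()['force'])
E
```

```text
5.875 [ 0.709  0.06  -0.577 -0.518 -0.325  0.061]
row [-0.4, -0.9, 1.6] [-0.35, 0.09, -0.85]
row [-0.2, 11.6, -25.7] [-0.35, 0.09, -0.85]
row [0.0, 32.5, -71.1] [-0.35, 0.09, -0.85]
[-0.16760168 -0.59452608  0.17222485]
```

{"name": "drive_tool", "arguments": {"grip_force": 35, "moves": [[-0.4,-0.5,1,-0.3,0,-0.8,-1],[-0.4,-0.5,1,-0.3,0,-0.8,1],[-0.4,-0.5,1,-0.3,0,-0.8,1],[-0.4,-0.5,1,-0.3,0,-0.8,1],[-0.4,-0.5,1,-0.3,0,-0.8,1],[-0.4,-0.5,1,-0.3,0,-0.8,1],[-0.4,-0.5,1,-0.3,0,-0.8,1],[-0.4,-0.5,1,-0.3,0,-0.8,1]]}}

```text
t: 6.88
eef_pos: [0.4471, 0.2049, 0.2882]
ee_rot: [2.706, 0.523, -2.917]
force: [0.1, -0.1, -0.5]
width: 0.0231
```

{"name": "drive_tool", "arguments": {"moves": [[0,4.2,-9.1,0,0,0,1],[0,8.5,-18.2,0,0,0,1],[0,12.7,-27.3,0,0,0,1],[0,34,-72,0,0,0,1],[0,34,-72,0,0,0,1],[0,34,-72,0,0,0,1],[0,34,-72,0,0,0,1]]}}

```text
t: 7.75
eef_pos: [0.4084, 0.1965, 0.3564]
ee_rot: [2.707, 0.522, -2.917]
force: [-0.5, 0.2, -0.1]
width: 0.0136
```

```bash
python3 log.py
python3 - <<'E'
from kin import *
import pickle
f=grab('wrist'); pickle.dump(f,open('w3.pkl','wb')); save(f,'w3.png')
E
```

```text
7.75 [ 0.827 -0.12  -0.667 -0.253 -0.373 -0.279]
```

View pics/w3.png

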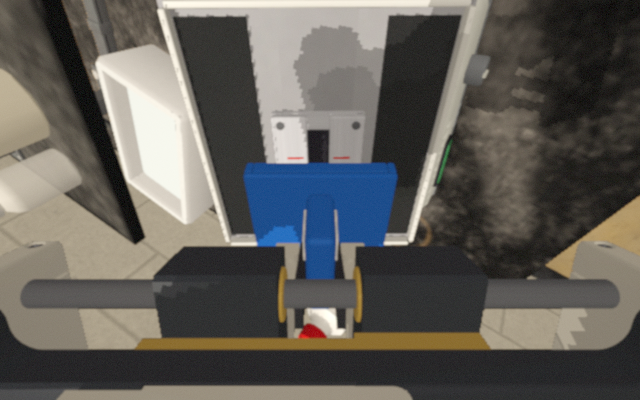

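The cap is held by its rib and off the socket. The slot is visible at (318,145) with red marks on either side. Now measure the cap in the hand, and the tray and holder from the fixed cameras.

```bash
cat >> h.py <<'E'
def rect(P): 
    r=cv2.minAreaRect((P[:,:2]*1000).astype(np.float32)); return [round(x,1) for x in (*r[0],*r[1],r[2])]
def blob(W,sel):
    n,L,st,_=cv2.connectedComponentsWithStats(sel.astype(np.uint8),connectivity=8); return L==1+st[1:,4].argmax()
E
python3 - <<'E'
from kin import *
import pickle
f=pickle.load(open('w3.pkl','rb')); s=get_state(); R0=R.from_euler('xyz',s['ee_rot']).as_matrix()
W=cloud(f); hsv=cv2.cvtColor(f['img'],cv2.COLOR_RGB2HSV).astype(int)
m=(hsv[...,0]>98)&(hsv[...,0]<120)&(hsv[...,1]>130)&(hsv[...,2]>40)&np.isfinite(W[...,2]); m[:, :]=blob(W,m)
T=(W[m]-s['eef_pos'])@R0-[0,0,tcp_to_grasp]   # tool frame at grasp pt
C=T@e('x',np.radians(-25)).T@np.diag([-1,1,-1])   # cap axes (expected)
pl=C[abs(C[:,2]-np.median(C[:,2]))<.006]; c0=pl.mean(0); n=np.linalg.svd(pl-c0)[2][2]; print('plate z',np.median(pl[:,2]),'n in cap-expected axes',(n*np.sign(n[2])).round(3),'extent',np.percentile(pl,[.5,99.5],axis=0).round(4).tolist())
for n in('top0','side0'):
    f=pickle.load(open(n+'.pkl','rb')); W=cloud(f); hsv=cv2.cvtColor(f['img'],cv2.COLOR_RGB2HSV).astype(int)
    ok=np.isfinite(W[...,2]); near=lambda x,y,d:(abs(W[...,0]-x)<d)&(abs(W[...,1]-y)<d)&ok
    t=blob(W,near(.436,-.296,.12)&(hsv[...,1]<45)&(hsv[...,2]>150)&(W[...,2]>-.01)&(W[...,2]<.05)); P=W[t]; print(n,'tray',rect(P),np.percentile(P[:,2],[5,50,95]).round(3))
    t=blob(W,near(.577,-.38,.07)&(W[...,2]>.02)&(W[...,2]<.045)); P=W[t]; print('holder',rect(P),np.percentile(P[:,2],[5,50,95]).round(3))
    t=near(.577,-.38,.07)&(W[...,2]>.07)&(W[...,2]<.1); P=W[t]; print('bar top',rect(P),np.percentile(P[:,2],[5,50,95]).round(3),len(P))
E
```

```text
plate z -0.03222837723573507 n in cap-expected axes [ 0.001 -0.031  1.   ] extent [[-0.038, -0.0372, -0.0378], [0.0366, 0.0133, -0.0274]]
top0 tray [435.6, -305.2, 144.7, 133.5, 74.1] [-0.004  0.004  0.016]
holder [576.2, -397.9, 98.0, 78.0, 75.8] [0.026 0.034 0.042]
bar top [577.9, -396.0, 52.3, 17.8, 81.0] [0.074 0.081 0.088] 55
side0 tray [435.0, -292.9, 200.5, 135.4, 73.6] [-0.001  0.004  0.016]
holder [572.0, -398.9, 105.1, 60.3, 75.5] [0.024 0.033 0.042]
bar top [579.8, -401.9, 62.3, 14.0, 78.6] [0.073 0.08  0.085] 54
```

Run:
```python
from kin import *
import pickle
f=pickle.load(open('top0.pkl','rb')); W=cloud(f)
for x0 in np.arange(.4,.75,.07):
    print(round(x0,2),[round(float(np.nanmax(np.where((abs(W[...,0]-x0)<.035)&(abs(W[...,1]-y)<.03),W[...,2],np.nan))),3) for y in np.arange(.18,-.24,-.06)])
p,r=fit(1e-3); print(abs(r).max())
t=np.array([.4355,-.297,.004])
for k in range(4):
    B=e('z',np.radians(-16+90*k)); Rt=B@np.diag([-1,1,-1.])@e('x',np.radians(-25))
    for h in(.044,.15):
        for q in ik(p,t+[0,0,h]-Rt[:,2]*tcp_to_grasp,Rt,12): print(-16+90*k,h,q.round(2),'marg',np.min(np.r_[q-lo,hi-q]).round(2),(t+[0,0,h]-Rt[:,2]*tcp_to_grasp).round(3))
h=np.array([.5765,-.398,.034+.032])
for k in (0,2):
  for tt in (-25,):
    B=e('z',np.radians(-13+90*k)); Rt=B@np.diag([-1,1,-1.])@e('x',np.radians(tt))
    for q in ik(p,h-Rt[:,2]*tcp_to_grasp,Rt,12): print('stud',k,tt,q.round(2),'marg',np.min(np.r_[q-lo,hi-q]).round(2))
```

```text
0.4 [0.011, 0.011, 0.021, 0.017, 0.018, 0.026, 0.027]
0.47 [0.12, 0.01, 0.213, 0.217, 0.211, 0.22, 0.218]
0.54 [0.163, 0.012, 0.206, 0.222, 0.222, 0.22, 0.216]
0.61 [0.181, 0.178, 0.109, 0.219, 0.216, 0.216, 0.22]
0.68 [0.117, 0.181, 0.117, 0.011, 0.032, 0.03, 0.03]
0.00020388330636372798
-16 0.044 [-0.55  0.46 -0.23 -0.49 -1.06  0.55] marg 0.79 [ 0.417 -0.362  0.192]
-16 0.15 [-0.55  0.33 -0.15 -0.44 -1.24  0.45] marg 0.87 [ 0.417 -0.362  0.298]
74 0.044 [-0.24  0.57 -0.23 -0.02 -1.21  1.54] marg 0.79 [ 0.5   -0.316  0.192]
74 0.15 [-0.24  0.45 -0.14 -0.02 -1.42  1.54] marg 0.88 [ 0.5   -0.316  0.298]
164 0.044 [-0.04  0.34 -0.9   0.81 -0.6   2.17] marg 0.12 [ 0.454 -0.232  0.192]
164 0.15 [ 0.02  0.19 -0.74  0.56 -0.86  2.42] marg 0.28 [ 0.454 -0.232  0.298]
254 0.15 [-0.2   0.   -0.8   0.1  -0.33 -1.73] marg 0.22 [ 0.371 -0.278  0.298]
stud 0 -25 [-0.56  0.67  0.2  -0.43 -1.28  0.49] marg 1.05
stud 2 -25 [-0.17  0.51 -0.51  0.71 -0.71  2.5 ] marg 0.51
```

```bash
cat >> kin.py <<'E'
def tz(yaw,t=-25): return e('z',np.radians(yaw))@np.diag([-1,1,-1.])@e('x',np.radians(t))
def chk(pos,Rt):
    p,_=fit(1e-3); s=ik(p,pos,Rt,8); print('   tcp',np.round(pos,3),'ik',[(q.round(2).tolist(),round(float(np.min(np.r_[q-lo,hi-q])),2)) for q in s])
E
python3 - <<'E'
from kin import *
from scipy.spatial.transform import Slerp
s=get_state(); R0=R.from_euler('xyz',s['ee_rot']).as_matrix(); R1=tz(-16)
S=Slerp([0,1],R.from_matrix([R0,R1]))
for g,a in(((.44,.2,.36),.35),((.42,.0,.36),.75),((.42,-.2,.34),1),((.4355,-.297,.2),1)):
    Rt=S(a).as_matrix(); pos=np.array(g)-Rt[:,2]*tcp_to_grasp; chk(pos,Rt); go(pos,Rt)
E
```

```text
tcp [0.395 0.126 0.494] ik [([0.68, -0.28, -0.43, -0.24, -0.89, -0.46], 0.59)]
row [-44.0, -3.0, -148.7] [2.6, 5.11, 13.27]
   tcp [ 0.391 -0.067  0.501] ik [([0.06, -0.19, -0.25, -0.44, -1.3, -0.12], 0.77)]
row [-6.3, -160.5, -255.1] [5.58, 10.95, 28.44]
   tcp [ 0.401 -0.265  0.484] ik [([-0.39, 0.05, -0.06, -0.43, -1.51, 0.15], 0.96)]
row [31.4, -336.6, -339.0] [7.44, 14.6, 37.93]
   tcp [ 0.417 -0.362  0.344] ik [([-0.55, 0.28, -0.11, -0.43, -1.33, 0.4], 0.91)]
row [106.8, -475.3, -273.1] [7.44, 14.6, 37.93]
```

{"name": "drive_tool", "arguments": {"moves": [[-15,-1,-50,0.9,1.7,4.4,1],[-30,-2,-100,1.8,3.4,8.8,1],[-44,-3,-149,2.6,5.1,13.3,1],[-44,-3,-149,2.6,5.1,13.3,1],[-34,-43,-176,3.4,6.6,17,1],[-25,-82,-202,4.1,8,20.9,1],[-6,-160,-255,5.6,11,28.4,1],[-6,-160,-255,5.6,11,28.4,1],[3,-205,-276,6,12,31,1],[13,-250,-298,6.5,13,33,1],[31,-337,-339,7.4,14.6,37.9,1],[31,-337,-339,7.4,14.6,37.9,1]]}}

```text
t: 9.3
eef_pos: [0.4024, -0.2681, 0.4821]
ee_rot: [2.703, -0.004, 2.86]
force: [1.2, 0.5, -1.2]
width: 0.0137
```

```bash
python3 log.py
python3 - <<'E'
from kin import *
import pickle
f=grab('wrist'); pickle.dump(f,open('w4.pkl','wb')); save(f,'w4.png')
g=np.array([.4355,-.297,.2]);Rt=tz(-16);go(g-Rt[:,2]*tcp_to_grasp,Rt); print(get_state()['width'],get_state()['eef_pos'])
E
```

```text
9.3 [-0.401  0.059 -0.062 -0.436 -1.516  0.158]
row [-39.5, -133.8, 88.3] [0.07, -0.18, -0.2]
0.013607596805472985 [ 0.4028327  -0.27044264  0.48118675]
```

View pics/w4.png

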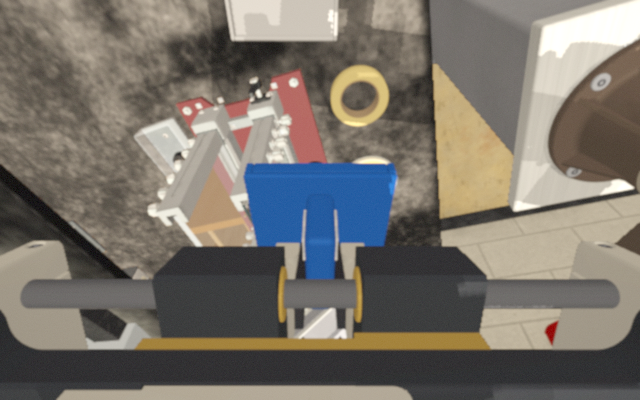

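The cap is still held; the tray is below and out of this view. Refine the tray centre from the white outline in the top and side pictures, intersected with the rim plane.

Run:
```python
from kin import *
import pickle
for n,roi in(('top0',(360,200,415,260)),('side0',(275,250,330,285))):
    f=pickle.load(open(n+'.pkl','rb')); hsv=cv2.cvtColor(f['img'],cv2.COLOR_RGB2HSV).astype(int)
    m=np.zeros((400,640),bool); a,b,c,d=roi; m[b:d,a:c]=((hsv[...,1]<40)&(hsv[...,2]>(175 if n=='top0' else 150)))[b:d,a:c]; m=blob(None,m)
    v,u=np.nonzero(m); print(n,u.min(),u.max(),v.min(),v.max(),len(u))
    ray=np.stack([(u-f['cx'])/f['f'],(v-f['cy'])/f['f'],np.ones(len(u))],-1)@f['Rm']; C=-f['Rm'].T@f['t']
    P=C+ray*((.016-C[2])/ray[:,2])[:,None]; print(rect(P))
```

```text
top0 371 408 211 248 968
[435.8, -297.0, 129.6, 130.0, 74.1]
side0 283 305 256 279 445
[405.7, -299.1, 156.5, 78.3, 82.8]
```

{"name": "drive_tool", "arguments": {"moves": [[-13,-45,30,0,0,0,1],[-26,-90,60,0,0,0,1],[-39.5,-134,88,0,-0.2,-0.2,1],[-39.5,-134,88,0,-0.2,-0.2,1],[-39.5,-134,88,0,-0.2,-0.2,1]]}}

```text
t: 9.98
eef_pos: [0.4171, -0.357, 0.3474]
ee_rot: [2.703, 0.004, 2.865]
force: [0.5, -0.2, -0.7]
width: 0.0138
```

```bash
python3 log.py
python3 - <<'E'
from kin import *
Rt=tz(-16)
for z in(.07,.049):
    g=np.array([.4358,-.297,z]);go(g-Rt[:,2]*tcp_to_grasp,Rt)
chk(g-Rt[:,2]*tcp_to_grasp,Rt)
E
```

```text
9.975 [-0.54   0.275 -0.11  -0.438 -1.328  0.402]
row [-0.9, -60.6, 118.5] [0.15, 0.16, 0.22]
row [-0.8, -69.5, 137.5] [0.15, 0.16, 0.22]
   tcp [ 0.417 -0.362  0.193] ik [([-0.55, 0.46, -0.23, -0.48, -1.06, 0.55], 0.79)]
```

{"name": "drive_tool", "arguments": {"moves": [[0,-25,48,0,0,0,1],[-0.5,-45,88,0,0,0,1],[-0.9,-60.6,118.5,0,0,0.2,1],[-0.9,-65,128,0,0,0.2,1],[-0.9,-69.5,137.5,0,0,0.2,1],[-0.9,-69.5,137.5,0,0,0.2,1]]}}

```text
t: 10.72
eef_pos: [0.4176, -0.3616, 0.1951]
ee_rot: [2.703, 0.006, 2.862]
force: [-0.4, 0.2, -0.5]
width: 0.0139
```

```bash
python3 log.py
python3 - <<'E'
from kin import *
Rt=tz(-16); s=get_state(); print(s['force'],s['eef_pos'],s['eef_pos']+R.from_euler('xyz',s['ee_rot']).as_matrix()[:,2]*tcp_to_grasp)
import pickle
for n in ('wrist','side'):
    f=grab(n); pickle.dump(f,open('5%s.pkl'%n,'wb')); save(f,'5%s.png'%n)
W=cloud(f); hsv=cv2.cvtColor(f['img'],cv2.COLOR_RGB2HSV).astype(int)
m=(hsv[...,0]>98)&(hsv[...,0]<122)&(hsv[...,1]>120)&(hsv[...,2]>40)&(abs(W[...,1]+.3)<.08); P=W[m]; print(len(P),np.percentile(P,[2,50,98],axis=0).round(3).tolist())
E
```

```text
10.725 [-0.555  0.456 -0.228 -0.488 -1.063  0.555]
[-0.44211114  0.24021867 -0.50788017] [ 0.41762431 -0.36163389  0.19511565] [ 0.43702834 -0.29689031  0.05086502]
257 [[0.4, -0.379, 0.012], [0.438, -0.323, 0.021], [0.814, -0.272, 0.331]]
```

{"name": "drive_tool", "arguments": {"moves": [[0,-0.6,1.4,0,0,0,1],[0,-1.3,2.8,0,0,0,1],[0,-1.3,2.8,0,0,0,1],[0,-1.3,2.8,0,0,0,1]]}}

```text
t: 11.32
eef_pos: [0.4176, -0.3617, 0.1918]
ee_rot: [2.703, 0.005, 2.862]
force: [1.6, 1.6, 5.4]
width: 0.0137
```

{"name": "drive_tool", "arguments": {"moves": [[0,0,0,0,0,0,0.4],[0,0,0,0,0,0,0.2],[0,0,0,0,0,0,0],[0,0,0,0,0,0,0],[0,0,0,0,0,0,0],[0,0,0,0,0,0,0]]}}

```text
t: 12.08
eef_pos: [0.4173, -0.3616, 0.1912]
ee_rot: [2.703, 0.004, 2.862]
force: [0.1, -0.3, -0.2]
width: 0.0437
```

{"name": "drive_tool", "arguments": {"moves": [[0,0,-20,0,0,0,0],[0,0,-50,0,0,0,0],[0,0,-100,0,0,0,-0.5],[0,0,-150,0,0,0,-1],[0,0,-150,0,0,0,-1],[0,0,-150,0,0,0,-1]]}}

```text
t: 12.82
eef_pos: [0.3989, -0.4224, 0.3267]
ee_rot: [2.703, 0.004, 2.861]
force: [0.0, -0.0, -0.9]
width: 0.0784
```

```bash
python3 log.py
python3 - <<'E'
from kin import *
import pickle
s=get_state(); print(s['width'],s['eef_pos'])
f=grab('wrist'); pickle.dump(f,open('w6.pkl','wb')); save(f,'w6.png')
E
```

```text
12.825 [-0.649  0.353 -0.054 -0.42  -1.348  0.502]
0.07838852315875025 [ 0.39890404 -0.42239289  0.32674217]
```

View pics/w6.png

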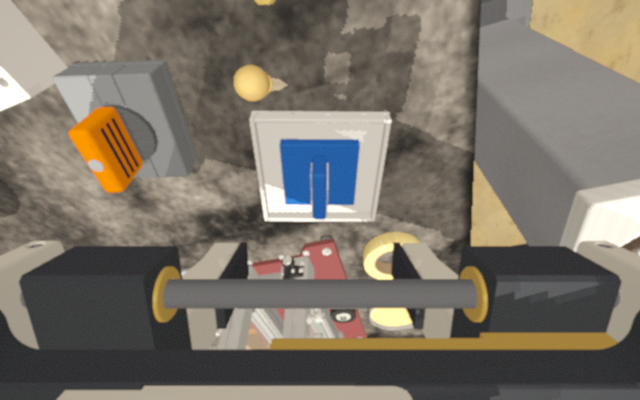

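The cap lies flat in the tray at (320,172), rib up. The orange stud in its holder is at (107,150). A thin stick with a ball at (253,83) stands near the path, so I'll locate it and check clearances before the stud grasp.

Run:
```python
from kin import *
import pickle
f=pickle.load(open('w6.pkl','rb')); W=cloud(f); print('ball',W[83,253].round(3),'stick',W[85,275].round(3))
hsv=cv2.cvtColor(f['img'],cv2.COLOR_RGB2HSV).astype(int)
ok=np.isfinite(W[...,2])
o=blob(W,(hsv[...,0]>4)&(hsv[...,0]<16)&(hsv[...,1]>190)&(hsv[...,2]>130)&ok&(W[...,2]>.03)); P=W[o]; print('orange z',np.percentile(P[:,2],[2,50,98]).round(4)); T=P[P[:,2]>np.percentile(P[:,2],98)-.005]; print('bar top',rect(T),len(T)); print('bar all',rect(P))
b=ok&(abs(W[...,0]-.577)<.08)&(abs(W[...,1]+.398)<.08)&(abs(W[...,2]-.034)<.006); b=blob(W,b); print('holder',rect(W[b]),np.median(W[b][:,2]))
c=ok&(hsv[...,0]>98)&(hsv[...,0]<120)&(hsv[...,1]>130)&(abs(W[...,1]+.3)<.07)&(abs(W[...,0]-.436)<.07); P=W[c]; k=abs(P[:,2]-.016)<.005; print('cap plate',rect(P[k]),np.median(P[k][:,2]),'rib top',np.percentile(P[:,2],98)); q=P[k];n=np.linalg.svd(q-q.mean(0))[2][2]; print('cap n',n.round(3))
for n in('top','side'):
    f=grab(n); pickle.dump(f,open('7%s.pkl'%n,'wb')); W=cloud(f)
    for x,y in((.47,-.42),(.6,-.49)):
        m=(np.hypot(W[...,0]-x,W[...,1]-y)<.05)&(W[...,2]>.04); print(n,(x,y),m.sum(), W[m][W[m][:,2].argsort()[-3:]].round(3).tolist() if m.any() else '')
a=cv2.resize(f['img'][225:325,260:420,::-1],None,fx=5,fy=5,interpolation=cv2.INTER_CUBIC); cv2.imwrite('pics/s7.png',a)
```

```text
ball [ 0.42  -0.443  0.151] stick [ 0.425 -0.423  0.098]
orange z [0.0477 0.0604 0.0695]
bar top [570.6, -396.3, 46.0, 2.3, 77.0] 119
bar all [570.8, -395.5, 47.7, 2.3, 77.0]
holder [577.1, -398.8, 96.5, 77.1, 75.8] 0.03310202811903847
cap plate [436.3, -297.3, 74.7, 73.0, 74.0] 0.014982682397445924 rib top 0.0494325003015021
cap n [-0.002 -0.005  1.   ]
top (0.47, -0.42) 778 [[0.465, -0.372, 0.636], [0.46, -0.372, 0.636], [0.46, -0.378, 0.637]]
top (0.6, -0.49) 0 
side (0.47, -0.42) 1550 [[0.483, -0.374, 0.638], [0.446, -0.381, 0.64], [0.462, -0.374, 0.641]]
side (0.6, -0.49) 209 [[0.572, -0.529, 0.201], [0.575, -0.531, 0.201], [0.575, -0.53, 0.204]]
```

View pics/s7.png

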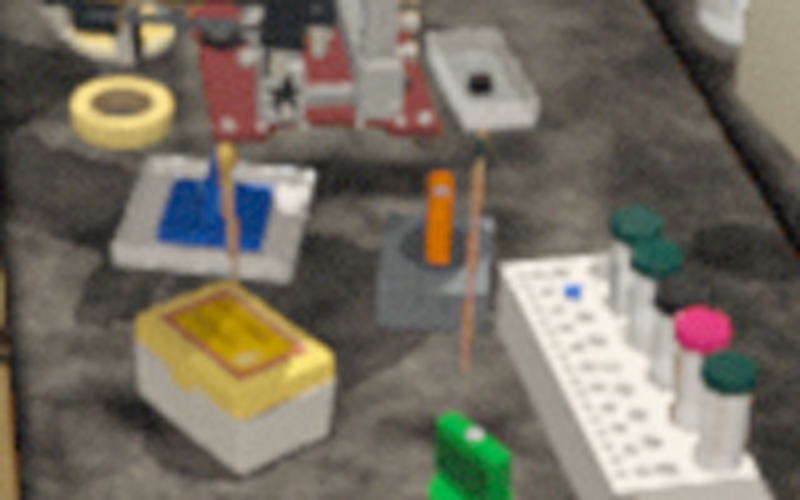

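The cap is flat (plate z 15–16 mm, normal vertical) and inside the tray. Two thin sticks stand at about (0.42,-0.44, top 0.15) and (0.575,-0.53, top 0.20). I'll grip the stud leaning to the +y side, away from them.

Run:
```python
from kin import *
for yaw,g in((29,(.5,-.36,.3)),(74,(.54,-.37,.3)),(120,(.577,-.398,.3)),(166,(.577,-.398,.22)),(166,(.577,-.398,.065))):
    Rt=tz(yaw); pos=np.array(g)-Rt[:,2]*tcp_to_grasp; chk(pos,Rt); go(pos,Rt)
```

```text
tcp [ 0.533 -0.419  0.444] ik [([-0.46, 0.48, 0.35, -0.25, -1.8, 0.95], 0.9)]
row [-127.8, 86.5, -90.0] [0.12, 19.2, -40.71]
   tcp [ 0.605 -0.389  0.444] ik [([-0.3, 0.56, 0.38, 0.01, -1.82, 1.59], 0.87)]
row [-188.7, 130.8, -69.0] [0.04, 38.27, -81.47]
   tcp [ 0.635 -0.364  0.444] ik [([-0.19, 0.52, 0.2, 0.28, -1.59, 2.24], 0.79)]
row [-211.4, 159.4, -55.5] [-0.07, 57.73, -123.15]
   tcp [ 0.593 -0.333  0.364] ik [([-0.13, 0.37, -0.3, 0.52, -1.02, 2.73], 0.3)]
row [-162.1, 142.5, 24.8] [0.21, -75.48, 161.2]
   tcp [ 0.593 -0.333  0.209] ik [([-0.16, 0.52, -0.5, 0.7, -0.72, 2.49], 0.52)]
row [-161.8, 76.6, 165.1] [0.21, -75.48, 161.2]
```

{"name": "drive_tool", "arguments": {"moves": [[-40,30,-60,0,4,-8,-1],[-80,60,-90,0,9,-18,-1],[-105,73,-90,0,13,-28,-1],[-128,87,-90,0,17,-37,-1],[-140,96,-85,0,22,-46,-1],[-155,106,-80,0,26,-55,-1],[-170,118,-75,0,30,-64,-1],[-180,125,-70,0,34,-73,-1],[-189,131,-69,0,38.3,-81.5,-1],[-197,140,-64,0,42.5,-91,-1],[-204,150,-60,0,47,-100,-1],[-208,155,-58,0,51,-109,-1]]}}

```text
t: 14.48
eef_pos: [0.6316, -0.3677, 0.4443]
ee_rot: [2.705, 0.0, -1.314]
force: [0.2, -0.0, -0.4]
width: 0.0876
```

```bash
python3 log.py
python3 - <<'E'
from kin import *
for yaw,g in((166,(.577,-.398,.25)),(166,(.577,-.398,.15))):
    Rt=tz(yaw); pos=np.array(g)-Rt[:,2]*tcp_to_grasp; go(pos,Rt)
E
```

```text
14.475 [-0.212  0.548  0.281  0.194 -1.695  2.026]
row [-43.6, 4.4, 57.2] [-0.02, 25.89, -55.53]
row [-43.6, -37.8, 147.8] [-0.02, 25.89, -55.53]
```

{"name": "drive_tool", "arguments": {"moves": [[-8,1,10,0,4.3,-9.3,-1],[-15,2,19,0,8.6,-18.5,-1],[-22,3,28,0,13,-27.8,-1],[-29,4,38,0,17.3,-37,-1],[-36,4,48,0,21.6,-46.3,-1],[-43.6,4.4,57,0,25.9,-55.5,-1],[-43.6,4.4,57,0,25.9,-55.5,-1],[-43.6,4.4,57,0,25.9,-55.5,-1]]}}

```text
t: 15.48
eef_pos: [0.5931, -0.3334, 0.3963]
ee_rot: [2.705, -0.003, -0.255]
force: [-1.2, 0.3, 1.1]
width: 0.0879
```

```bash
python3 log.py
python3 - <<'E'
from kin import *
import pickle
f=grab('wrist'); pickle.dump(f,open('w8.pkl','wb')); save(f,'w8.png'); W=cloud(f); ok=np.isfinite(W[...,2])
hsv=cv2.cvtColor(f['img'],cv2.COLOR_RGB2HSV).astype(int)
o=blob(W,(hsv[...,0]>4)&(hsv[...,0]<20)&(hsv[...,1]>150)&(hsv[...,2]>110)&ok&(W[...,2]>.03)&(abs(W[...,0]-.577)<.06)&(abs(W[...,1]+.398)<.06)); P=W[o]; zt=np.percentile(P[:,2],97); print('n',len(P),'z',np.percentile(P[:,2],[2,50,98]).round(4)); T=P[P[:,2]>zt-.006]; print('bar top',rect(T),len(T)); print('bar all',rect(P))
b=blob(W,ok&(abs(W[...,0]-.577)<.08)&(abs(W[...,1]+.398)<.08)&(abs(W[...,2]-.034)<.006)); print('holder',rect(W[b]),np.median(W[b][:,2]))
for z in(.15,.065):
    Rt=tz(166); go(np.array((.577,-.398,z))-Rt[:,2]*tcp_to_grasp,Rt)
E
```

```text
15.475 [-0.132  0.352 -0.248  0.496 -1.081  2.756]
n 1107 z [0.0458 0.0801 0.082 ]
bar top [578.4, -397.4, 54.3, 15.5, 77.6] 838
bar all [579.0, -397.3, 54.7, 16.4, 77.9]
holder [577.4, -398.2, 96.0, 76.1, 75.8] 0.033108411138888086
row [-0.6, -43.9, 92.1] [0.01, 0.06, -0.62]
row [-0.9, -79.8, 169.1] [0.01, 0.06, -0.62]
```

View pics/w8.png

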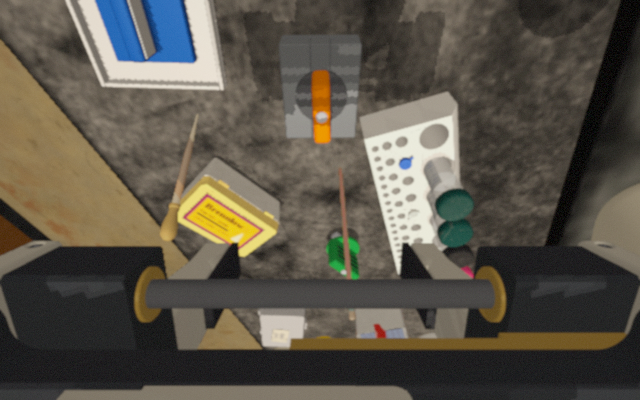

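The bar is at image (321,105), world (0.578,-0.397), top at 0.082 as expected, yaw -12.3°. Stick 2's base is near (340,165), so check how close it comes.

Run:
```python
from kin import *
import pickle
f=pickle.load(open('w8.pkl','rb')); W=cloud(f)
for r in range(168,232,8):
    c=range(335,350); k=min(c,key=lambda u:f['range_z'][r,u] if f['range_z'][r,u]>0 else 9); print(r,k,W[r,k].round(3))
for yaw in(167,):
  for z in(.15,.065):
    Rt=tz(yaw); go(np.array((.5780,-.3975,z))-Rt[:,2]*tcp_to_grasp,Rt)
```

```text
168 341 [ 0.578 -0.504  0.013]
176 339 [ 0.574 -0.505  0.028]
184 341 [ 0.575 -0.506  0.043]
192 342 [ 0.576 -0.508  0.055]
200 342 [ 0.575 -0.509  0.068]
208 343 [ 0.575 -0.511  0.08 ]
216 343 [ 0.574 -0.512  0.092]
224 344 [ 0.574 -0.513  0.103]
row [-0.9, -44.5, 91.8] [0.01, 0.48, -1.53]
row [-1.2, -80.5, 168.8] [0.01, 0.48, -1.53]
```

{"name": "drive_tool", "arguments": {"moves": [[-0.3,-22,46,0,0.2,-0.7,-1],[-0.9,-44.5,92,0,0.4,-1.5,-1],[-1,-60,125,0,0.4,-1.5,-1],[-1.1,-73,153,0,0.4,-1.5,-1],[-1.1,-77,161,0,0.4,-1.5,-1],[-1.1,-77,161,0,0.4,-1.5,-1],[-1.1,-77,161,0,0.4,-1.5,-1]]}}

```text
t: 16.4
eef_pos: [0.5934, -0.3319, 0.2194]
ee_rot: [2.705, -0.001, -0.226]
force: [-0.4, -0.3, 0.1]
width: 0.0876
```

```bash
python3 log.py
python3 - <<'E'
from kin import *
Rt=tz(167); go(np.array((.578,-.3975,.065))-Rt[:,2]*tcp_to_grasp,Rt); print(get_state()['force'])
E
```

```text
16.4 [-0.161  0.506 -0.496  0.691 -0.724  2.516]
row [-0.3, -4.1, 9.1] [0.02, -0.08, 0.04]
[-0.35922406 -0.31744228  0.06752151]
```

{"name": "drive_tool", "arguments": {"grip_force": 50, "moves": [[-0.3,-4.1,9,0,0,0,-1],[-0.3,-4.1,9,0,0,0,-1],[-0.3,-4.1,9,0,0,0,1],[-0.3,-4.1,9,0,0,0,1],[-0.3,-4.1,9,0,0,0,1],[-0.3,-4.1,9,0,0,0,1],[-0.3,-4.1,9,0,0,0,1],[-0.3,-4.1,9,0,0,0,1],[-0.3,-4.1,9,0,0,0,1],[-0.3,-4.1,9,0,0,0,1],[-0.3,-4.1,9,0,0,0,1],[-0.3,-4.1,9,0,0,0,1]]}}

```text
t: 17.9
eef_pos: [0.5924, -0.3317, 0.208]
ee_rot: [2.705, 0.001, -0.225]
force: [0.6, -1.3, -0.1]
width: 0.0156
```

```bash
python3 log.py
python3 - <<'E'
from kin import *
s=get_state(); print(s['force'],s['moment'],s['width']); Rt=R.from_euler('xyz',s['ee_rot']).as_matrix()
for dz in(.03,.10,.26): go(s['eef_pos']+[0,0,dz],Rt)
print('grasp',s['eef_pos']+Rt[:,2]*tcp_to_grasp)
E
```

```text
17.9 [-0.165  0.518 -0.511  0.71  -0.704  2.495]
[ 0.59394153 -1.28651826 -0.11708165] [ 1.17863455 -0.67567375  0.12766579] 0.01557421043427273
row [-0.0, 12.7, -27.2] [0.0, 0.0, 0.0]
row [-0.1, 42.3, -90.6] [0.0, 0.0, 0.0]
row [-0.3, 109.9, -235.6] [0.0, 0.0, 0.0]
grasp [ 0.57726103 -0.39726047  0.06364138]
```

Gripped (15.6 mm). Lift straight up by 0.26 m.

{"name": "drive_tool", "arguments": {"moves": [[0,6,-13,0,0,0,1],[0,13,-27,0,0,0,1],[0,28,-59,0,0,0,1],[0,42,-91,0,0,0,1],[0,65,-140,0,0,0,1],[0,90,-190,0,0,0,1],[0,110,-236,0,0,0,1],[0,110,-236,0,0,0,1],[0,110,-236,0,0,0,1]]}}

```text
t: 19.02
eef_pos: [0.592, -0.3314, 0.4687]
ee_rot: [2.706, 0.001, -0.225]
force: [-0.6, 0.9, -2.7]
width: 0.0158
```

```bash
python3 log.py
python3 - <<'E'
from kin import *
import pickle
s=get_state(); print(s['force'],s['width'],s['eef_pos'])
f=grab('wrist'); pickle.dump(f,open('w9.pkl','wb')); save(f,'w9.png')
R0=R.from_euler('xyz',s['ee_rot']).as_matrix()
W=cloud(f);ok=np.isfinite(W[...,2]); hsv=cv2.cvtColor(f['img'],cv2.COLOR_RGB2HSV).astype(int)
def st(P): return ((P-s['eef_pos'])@R0-[0,0,tcp_to_grasp])@e('x',np.radians(-25)).T@np.diag([-1,1,-1])
C=st(W); near=ok&(np.linalg.norm(np.nan_to_num(C,nan=9),axis=-1)<.07)
m=near&(hsv[...,0]>4)&(hsv[...,0]<20)&(hsv[...,1]>150); P=C[m]; print('orange',len(P),np.percentile(P,[1,50,99],axis=0).round(4).tolist())
m=near&(hsv[...,1]<70)&(C[...,2]<-.015)&(abs(C[...,1])<.035)&(abs(C[...,0])<.035); P=C[m]; print('flange',len(P)); 
if len(P)>30:
    h,b=np.histogram(P[:,2],20); print(h,b.round(3)); zf=b[h.argmax()]; Q=P[abs(P[:,2]-zf)<.004]; print(np.percentile(Q,[1,50,99],axis=0).round(4).tolist()); n=np.linalg.svd(Q-Q.mean(0))[2][2]; print(n*np.sign(n[2]))
B=slotR(13)
for g,yaw in(((.5,-.25,.40),130),((.42,-.05,.42),80),((.40,.15,.42),45)):
    Rt=tz(yaw); pos=np.array(g)-Rt[:,2]*tcp_to_grasp; chk(pos,Rt); go(pos,Rt)
E
```

```text
19.025 [-0.124  0.307 -0.138  0.465 -1.211  2.856]
[-0.56685624  0.9163822  -2.69185501] 0.01580857333320078 [ 0.5920393  -0.33137595  0.4687493 ]
orange 3100 [[-0.0084, -0.0538, -0.0225], [0.0002, -0.0264, 0.005], [0.0089, 0.0234, 0.0398]]
flange 2422
[  21   35   48   97   17    0    0    0    0    7   87  177  222 1402
  129    3    8   39   67   63] [-0.045 -0.044 -0.042 -0.041 -0.039 -0.038 -0.036 -0.035 -0.033 -0.032
 -0.03  -0.029 -0.027 -0.026 -0.024 -0.023 -0.021 -0.02  -0.018 -0.017
 -0.015]
[[-0.0239, -0.025, -0.0293], [0.0012, -0.0116, -0.0249], [0.0248, 0.002, -0.0237]]
[-4.19402705e-04 -8.34580531e-02  9.96511203e-01]
   tcp [ 0.552 -0.207  0.544] ik [([0.05, 0.24, 0.01, 0.26, -1.69, 2.2], 0.83)]
row [-67.5, -69.7, -116.8] [0.0, -15.53, 33.67]
   tcp [ 0.486 -0.062  0.564] ik [([0.2, 0.13, 0.1, -0.17, -1.94, 1.17], 1.11)]
row [-163.6, -176.3, -188.2] [0.08, -36.67, 78.99]
   tcp [0.448 0.102 0.564] ik [([0.44, 0.02, 0.07, -0.42, -1.76, 0.3], 1.09), ([2.86, -1.41, -0.22, 0.29, -2.36, -1.82], 0.02)]
row [-238.0, -313.6, -251.9] [0.13, -51.47, 110.7]
```

View pics/w9.png

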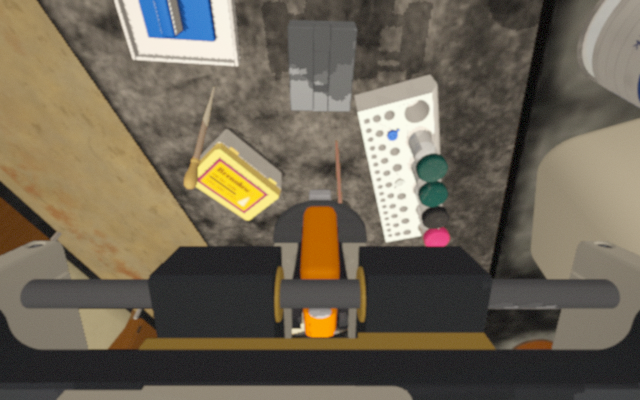

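The stud is held upright with its flange visible at (320,215), and the empty holder is at (322,65). Measure its in-hand tilt more robustly.

```bash
cat > inhand.py <<'E'
from kin import *
def ransac(P,th=.0012,k=400):
    rng=np.random.default_rng(0); best=None
    for i in range(k):
        q=P[rng.choice(len(P),3,0)]; n=np.cross(q[1]-q[0],q[2]-q[0]); l=np.linalg.norm(n)
        if l<1e-9: continue
        K=abs((P-q[0])@(n/l))<th
        if best is None or K.sum()>best.sum(): best=K
    Q=P[best]; n=np.linalg.svd(Q-Q.mean(0))[2][2]; return Q,n*np.sign(n[2])
def inhand(f,s,t=-25):
    R0=R.from_euler('xyz',s['ee_rot']).as_matrix(); W=cloud(f); hsv=cv2.cvtColor(f['img'],cv2.COLOR_RGB2HSV).astype(int)
    C=((W-s['eef_pos'])@R0-[0,0,tcp_to_grasp])@e('x',np.radians(t)).T@np.diag([-1,1,-1])
    near=np.linalg.norm(np.nan_to_num(C,nan=9),axis=-1)<.05
    P=C[near&(hsv[...,1]<70)&(C[...,2]<-.018)&(C[...,2]>-.032)&(np.hypot(C[...,0],C[...,1])<.027)]
    Q,n=ransac(P); print('flange',len(Q),'n',n.round(4),'tilt x deg',np.degrees(np.arctan2(n[1],n[2])).round(2),'z at 0',(Q.mean(0)[2]+(n[:2]@Q.mean(0)[:2])/n[2]).round(4),'xyrange',np.percentile(Q,[1,99],axis=0).round(4).tolist())
    P=C[near&(hsv[...,0]>4)&(hsv[...,0]<20)&(hsv[...,1]>150)&(abs(C[...,0])<.006)]
    P=P[P[:,2]<.025]
    Q,n=ransac(P); n=n*np.sign(n[1]) if abs(n[1])>.7 else n; print('bar',len(Q),len(P),'n',n.round(4),'end y at z0',((Q.mean(0)@n)/n[1]).round(4) if abs(n[1])>.5 else '',np.percentile(Q,[1,99],axis=0).round(4).tolist())
E
python3 - <<'E'
from inhand import *
import pickle
# rows: pose at w9 is unchanged
inhand(pickle.load(open('w9.pkl','rb')),get_state())
E
```

```text
flange 1628 n [ 0.0032 -0.027   0.9996] tilt x deg -1.55 z at 0 -0.0236 xyrange [[-0.0242, -0.025, -0.0255], [0.0247, 0.0019, -0.0229]]
bar 1761 2217 n [ 0.0165  0.9999 -0.0045] end y at z0 -0.027 [[-0.0058, -0.028, -0.0214], [0.0058, -0.0258, 0.0174]]
```

In-hand pose is as expected: flange 23.6 mm below the grasp, tilt under 2°. Transport to the deck.

{"name": "drive_tool", "arguments": {"moves": [[-17,-17,-29,0,-4,8.4,1],[-34,-35,-58,0,-8,17,1],[-51,-52,-88,0,-12,25,1],[-68,-70,-117,0,-15.5,33.7,1],[-87,-91,-131,0,-20,43,1],[-106,-113,-145,0,-24,52,1],[-125,-134,-160,0,-28,61,1],[-144,-155,-174,0,-32.5,70,1],[-164,-176,-188,0,-36.7,79,1],[-182,-211,-204,0,-40.5,87,1],[-200,-245,-220,0,-44,95,1],[-219,-280,-236,0,-48,103,1]]}}

```text
t: 20.58
eef_pos: [0.458, 0.0631, 0.563]
ee_rot: [2.702, -0.003, -2.214]
force: [1.0, -1.4, -1.5]
width: 0.0156
```

```bash
python3 log.py
python3 - <<'E'
from kin import *
s=get_state(); print(s['width'],s['force'],s['eef_pos'])
B=slotR(13.2); S=np.array([.514,.2895,.1428])-.004*B[:,2]; print('slot',S); Rt=toolfrom(B,-1)@e('x',np.radians(-25))
for h in(.15,.09):
    pos=S+B[:,2]*(.03+h)-Rt[:,2]*tcp_to_grasp; chk(pos,Rt); go(pos,Rt)
E
```

```text
20.575 [ 0.369  0.049  0.083 -0.381 -1.832  0.501]
0.015644686844223255 [ 0.98110366 -1.35970459 -1.53198038] [0.45798236 0.06307575 0.562992  ]
slot [0.51594716 0.2899567  0.1393359 ]
   tcp [0.373 0.187 0.42 ] ik [([0.92, -0.28, -0.69, -0.08, -0.49, -0.51], 0.33)]
row [-49.2, 68.1, 189.5] [10.56, -42.74, 23.1]
   tcp [0.403 0.194 0.368] ik [([0.84, -0.15, -0.67, -0.23, -0.4, -0.3], 0.35)]
row [-72.3, 28.6, 228.3] [10.56, -42.74, 23.1]
```

{"name": "drive_tool", "arguments": {"moves": [[-10,13,38,2,-8.5,4.6,1],[-20,27,76,4.2,-17,9.2,1],[-30,41,114,6.3,-25.6,13.9,1],[-40,54,152,8.4,-34,18.5,1],[-49,68,189,10.6,-42.7,23.1,1],[-49,68,189,10.6,-42.7,23.1,1],[-49,68,189,10.6,-42.7,23.1,1],[-49,68,189,10.6,-42.7,23.1,1]]}}

```text
t: 21.58
eef_pos: [0.3737, 0.1854, 0.4216]
ee_rot: [2.708, 0.525, -2.903]
force: [0.2, 0.2, -1.3]
width: 0.0161
```

```bash
python3 log.py
python3 - <<'E'
from inhand import *
import pickle
s=get_state(); print(s['width'],s['eef_pos'],s['ee_rot'])
f=grab('wrist'); pickle.dump((f,s),open('w10.pkl','wb')); save(f,'w10.png'); inhand(f,s)
B=slotR(13.2); S=np.array([.516,.29,.1393])
print('slot px',proj(f,S),proj(f,S+B@[0,.023,0]),proj(f,S-B@[0,.023,0]))
E
```

```text
21.575 [ 0.912 -0.283 -0.685 -0.092 -0.503 -0.491]
0.016096679513677194 [0.37370376 0.18543414 0.42163116] [ 2.70824503  0.52505982 -2.9030904 ]
flange 1619 n [ 0.0015 -0.0208  0.9998] tilt x deg -1.19 z at 0 -0.0242 xyrange [[-0.0251, -0.024, -0.0259], [0.0237, 0.0026, -0.0234]]
bar 1772 2291 n [-0.0393  0.9992 -0.0094] end y at z0 -0.026 [[-0.0059, -0.0271, -0.0212], [0.0058, -0.0246, 0.017]]
slot px [319.52159657 113.19832666] [319.3558216  135.60072421] [319.7056972   88.31944629]
```

View pics/w10.png

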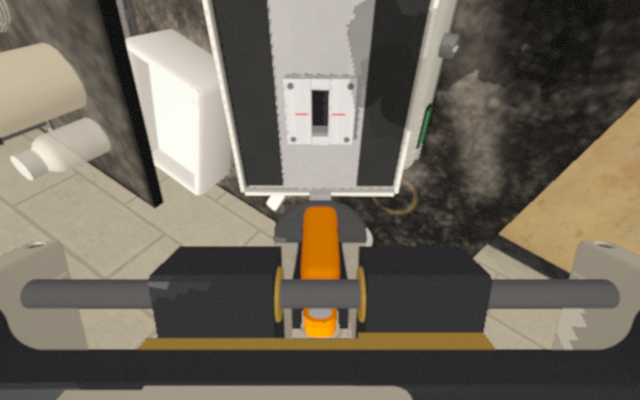

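The socket and full slot are visible: slot centre about (320,112), red marks at (302,114) and (338,114), matching the prediction (319.5,113). Now fit the slot numerically.

```bash
cat > slotfit.py <<'E'
from inhand import *
import pickle
def slotfit(f,yaw=13.2,S=np.array([.516,.29,.1393]),v=1):
    B=slotR(yaw); W=cloud(f); C=(W-S)@B; g=cv2.cvtColor(f['img'],cv2.COLOR_RGB2GRAY).astype(int); hsv=cv2.cvtColor(f['img'],cv2.COLOR_RGB2HSV).astype(int)
    top=(abs(C[...,2])<.004)&(abs(C[...,0])<.045)&(abs(C[...,1])<.045); top=blob(W,top); P=C[top]; Q,n=ransac(P,.0015)
    z0=np.median(Q[:,2]); print('socket z',z0.round(4),'n',n.round(4),'rect',rect(P))
    v_,u_=np.mgrid[:400,:640]; ray=np.stack([(u_-f['cx'])/f['f'],(v_-f['cy'])/f['f'],np.ones(u_.shape)],-1)@f['Rm']; O=(-f['Rm'].T@f['t']-S)@B; rb=ray@B
    X=O+rb*((z0-O[2])/rb[...,2])[...,None]   # every pixel on socket plane, slot axes
    d=(abs(X[...,0])<.016)&(abs(X[...,1])<.03)&(g<110)&~((hsv[...,1]>100)); d=blob(None,d); print('slot dark',d.sum(),rect(X[d]),'mean x',X[d][:,0].mean()*1000)
    r=(abs(X[...,0])<.035)&(abs(X[...,1])<.02)&(hsv[...,1]>90)&((hsv[...,0]<8)|(hsv[...,0]>172)); print('red L/R',[(X[r&k].mean(0)*1000).round(1).tolist() for k in(X[...,0]<0,X[...,0]>0)])
    return X,g
E
python3 - <<'E'
from slotfit import *
f,s=pickle.load(open('w10.pkl','rb')); X,g=slotfit(f)
# profile across slot x at y~0..0.015
for y0 in(-.012,.012):
    k=(abs(X[...,1]-y0)<.005)&(abs(X[...,0])<.016); x=X[k][:,0]*1000; b=np.arange(-15,16,1.5); i=np.digitize(x,b); print([int(g[k][i==j].mean()) if (i==j).any() else -1 for j in range(1,len(b))])
E
```

```text
socket z -0.0002 n [-1.1e-03  2.0e-04  1.0e+00] rect [-0.1, 0.7, 64.2, 65.0, 0.2]
slot dark 557 [0.1, -4.3, 14.1, 32.5, 0.5] mean x 0.04087274562245184
red L/R [[-17.5, 0.7, -0.2], [16.6, 1.0, -0.2]]
[226, 225, 225, 221, 185, 96, 52, 44, 36, 33, 33, 33, 33, 35, 87, 178, 223, 225, 224, 222]
[227, 225, 224, 215, 182, 104, 85, 83, 88, 73, 78, 77, 78, 78, 105, 196, 226, 226, 225, 223]
```

```bash
cat > ins.py <<'E'
from slotfit import *
import sys
B=slotR(13.4); S=np.array([.516,.29,.1392])+B[:,1]*.0007
def tgt(h,a=0,dy=-.001,z=.030,t=-25):
    Rz=e('z',np.radians(a)); Rt=B@Rz@np.diag([-1,1,-1.])@e('x',np.radians(t))
    return S+B@(Rz@[0,dy,0]+np.array([0,0,z+h]))-Rt[:,2]*tcp_to_grasp,Rt
if __name__=='__main__':
    s=get_state(); print(s['t'],s['force'].round(1),s['moment'].round(2),s['width']); R0=R.from_euler('xyz',s['ee_rot']).as_matrix()
    p0,_=tgt(0); g=s['eef_pos']+R0[:,2]*tcp_to_grasp; print('grasp in slot axes mm',((g-S)@B*1000).round(2),'yaw rot err',np.degrees(R.from_matrix(tgt(0)[1].T@R0).as_rotvec()).round(2))
    for a in sys.argv[1:]: go(*tgt(*[float(x) for x in a.split(',')]))
E
python3 ins.py .08 .022
```

```text
21.625 [ 1.5  0.3 -1.3] [-1.89  1.26  0.01] 0.015859564889844396
grasp in slot axes mm [  0.97  -2.32 181.61] yaw rot err [ 0.04 -0.04 -0.19]
row [1.0, -29.1, 65.5] [-0.04, 0.04, 0.19]
row [1.1, -53.6, 118.1] [-0.04, 0.04, 0.19]
```

{"name": "drive_tool", "arguments": {"moves": [[0.5,-15,33,0,0,0.2,1],[1,-29,65.5,0,0,0.2,1],[1,-41,91,0,0,0.2,1],[1.1,-51,113,0,0,0.2,1],[1.1,-53.6,118,0,0,0.2,1],[1.1,-53.6,118,0,0,0.2,1],[1.1,-53.6,118,0,0,0.2,1],[1.1,-53.6,118,0,0,0.2,1]]}}

```text
t: 22.62
eef_pos: [0.4354, 0.2015, 0.31]
ee_rot: [2.704, 0.526, -2.909]
force: [0.1, 0.1, -1.1]
width: 0.0158
```

```bash
python3 log.py; python3 ins.py .022 .01 0
python3 - <<'E'
from slotfit import *
f=grab('wrist'); s=get_state(); inhand(f,s)
E
```

```text
22.625 [ 0.729  0.009 -0.591 -0.472 -0.351  0.017]
22.625 [ 0.1  0.1 -1.1] [-1.9   1.29  0.  ] 0.01580857649963842
grasp in slot axes mm [ 0.13 -0.72 53.01] yaw rot err [-0.04 -0.15 -0.03]
row [-0.3, -0.6, 0.8] [0.04, 0.15, 0.03]
row [-0.2, -5.7, 11.7] [0.04, 0.15, 0.03]
row [-0.2, -9.9, 20.7] [0.04, 0.15, 0.03]
flange 1612 n [-0.0012 -0.0258  0.9997] tilt x deg -1.48 z at 0 -0.0241 xyrange [[-0.0251, -0.0239, -0.0259], [0.0237, 0.0027, -0.0232]]
bar 1759 2296 n [-0.0471  0.9988 -0.0144] end y at z0 -0.0261 [[-0.0059, -0.0272, -0.0206], [0.0058, -0.0245, 0.0173]]
```

{"name": "drive_tool", "arguments": {"moves": [[-0.2,-2,3,0,0.1,0,1],[-0.2,-4,7,0,0.1,0,1],[-0.2,-5.7,11,0,0.1,0,1],[-0.2,-5.7,11.7,0,0.1,0,1],[-0.2,-5.7,11.7,0,0.1,0,1]]}}

```text
t: 23.3
eef_pos: [0.4424, 0.2028, 0.2977]
ee_rot: [2.706, 0.523, -2.908]
force: [0.2, 0.8, -1.8]
width: 0.0161
```

```bash
python3 ins.py .01 0
```

```text
23.3 [ 0.2  0.8 -1.8] [-1.89  1.3  -0.03] 0.016123431196889502
grasp in slot axes mm [-0.42 -1.23 38.75] yaw rot err [0.03 0.04 0.03]
row [-0.3, 0.7, -1.0] [-0.03, -0.04, -0.03]
row [-0.3, -3.6, 8.0] [-0.03, -0.04, -0.03]
```

No contact force with the head entering the slot. Continue to seat.

{"name": "drive_tool", "arguments": {"moves": [[-0.3,-1,2.5,0,0,0,1],[-0.3,-2.2,5,0,0,0,1],[-0.3,-3.2,7.2,0,0,0,1],[-0.3,-3.6,8,0,0,0,1],[-0.3,-3.6,8,0,0,0,1]]}}

```text
t: 23.92
eef_pos: [0.4468, 0.204, 0.2904]
ee_rot: [2.705, 0.523, -2.908]
force: [-0.1, 0.3, -2.0]
width: 0.0155
```

```bash
python3 ins.py 0 -.001
python3 - <<'E'
from slotfit import *
f=grab('wrist'); s=get_state(); inhand(f,s)
E
```

```text
23.925 [-0.1  0.3 -2. ] [-1.9   1.41  0.06] 0.015515814815640492
grasp in slot axes mm [-0.   -1.07 30.21] yaw rot err [0.01 0.02 0.03]
row [0.1, -0.1, 0.2] [-0.01, -0.02, -0.03]
row [0.1, -0.5, 1.1] [-0.01, -0.02, -0.03]
flange 1628 n [ 0.0012 -0.0281  0.9996] tilt x deg -1.61 z at 0 -0.0242 xyrange [[-0.025, -0.024, -0.026], [0.0238, 0.0027, -0.0234]]
bar 1781 2155 n [-0.0392  0.9992 -0.0082] end y at z0 -0.026 [[-0.0058, -0.0271, -0.021], [0.0059, -0.0247, 0.017]]
```

{"name": "drive_tool", "arguments": {"moves": [[0,-0.3,0.7,0,0,0,1],[0,-0.5,1.2,0,0,0,1],[0,-0.5,1.2,0,0,0,1]]}}

```text
t: 24.35
eef_pos: [0.4468, 0.2039, 0.2903]
ee_rot: [2.705, 0.524, -2.908]
force: [-11.1, -8.1, 14.8]
width: 0.0157
```

```bash
python3 log.py; python3 ins.py 0 .0,10 .0,20 0,30 0,40 0,50 0,60 0,70 0,80 0,90
python3 - <<'E'
from ins import *
for a in(30,60,90): chk(*tgt(0,a))
E
```

```text
24.35 [ 0.689  0.063 -0.559 -0.554 -0.351  0.129]
24.35 [-11.1  -8.1  14.8] [-1.32  2.59  1.11] 0.015716989973120654
grasp in slot axes mm [ 1.000e-02 -1.040e+00  3.016e+01] yaw rot err [-0.05 -0.   -0.01]
row [-0.0, 0.1, 0.2] [0.05, 0.0, 0.01]
row [-11.9, 1.0, 0.6] [0.05, 4.23, -9.05]
row [-23.4, 3.8, 1.9] [0.04, 8.46, -18.11]
row [-34.2, 8.4, 4.0] [0.04, 12.69, -27.18]
row [-43.9, 14.6, 6.9] [0.04, 16.92, -36.24]
row [-52.3, 22.2, 10.5] [0.04, 21.15, -45.3]
row [-59.2, 31.0, 14.6] [0.04, 25.38, -54.36]
row [-64.2, 40.8, 19.2] [0.04, 29.61, -63.42]
row [-67.3, 51.2, 24.1] [0.03, 33.84, -72.48]
row [-68.3, 62.0, 29.1] [0.03, 38.07, -81.54]
   tcp [0.474 0.22  0.307] ik [([0.7, 0.12, -0.46, -0.37, -0.6, 0.42], 0.56)]
   tcp [0.489 0.249 0.32 ] ik [([0.78, 0.18, -0.4, -0.16, -0.77, 0.66], 0.62)]
   tcp [0.489 0.284 0.324] ik [([0.89, 0.22, -0.41, 0.07, -0.87, 0.87], 0.61)]
```

Seated with a light contact. Twist about the deck normal, first half with the pressing relieved.

{"name": "drive_tool", "arguments": {"moves": [[0,0.4,-0.9,0,0,0,1],[-6,0.8,-0.7,0,2.1,-4.5,1],[-11.9,1.4,-0.3,0,4.2,-9,1],[-17.8,2.7,0.2,0,6.3,-13.6,1],[-23.4,4.2,1,0,8.5,-18.1,1],[-29,6.3,2,0,10.6,-22.6,1],[-34.2,8.8,3.1,0,12.7,-27.2,1],[-39.2,11.8,4.5,0,14.8,-31.7,1],[-43.9,15,6,0,16.9,-36.2,1],[-43.9,15,6,0,16.9,-36.2,1]]}}

```text
t: 25.6
eef_pos: [0.4804, 0.2288, 0.3126]
ee_rot: [3.061, 0.392, -2.137]
force: [-4.5, -3.4, 6.6]
width: 0.0155
```

```bash
python3 log.py; python3 ins.py 0,40 0,50 0,60 0,70 0,80 0,90
```

```text
25.6 [ 0.723  0.139 -0.431 -0.301 -0.666  0.503]
25.6 [-4.5 -3.4  6.6] [-1.63  1.07  0.28] 0.015517166164970496
grasp in slot axes mm [ 1.05 -0.54 30.16] yaw rot err [ 1.000e-02  1.696e+01 -3.630e+01]
row [0.6, 0.0, 0.2] [0.0, -0.05, 0.05]
row [-11.3, 1.0, 0.6] [0.01, 4.17, -9.02]
row [-22.8, 3.7, 1.9] [0.01, 8.4, -18.08]
row [-33.6, 8.3, 4.0] [0.01, 12.63, -27.14]
row [-43.3, 14.5, 6.9] [0.01, 16.85, -36.21]
row [-51.8, 22.1, 10.5] [0.01, 21.08, -45.27]
```

{"name": "drive_tool", "arguments": {"moves": [[-5.5,0.4,0,0,2.1,-4.5,1],[-11.3,1.2,0.3,0,4.2,-9,1],[-17,2.5,0.9,0,6.3,-13.6,1],[-22.8,3.9,1.6,0,8.4,-18.1,1],[-28.3,6.1,2.6,0,10.5,-22.6,1],[-33.6,8.5,3.7,0,12.6,-27.1,1],[-38.6,11.5,5.1,0,14.7,-31.7,1],[-43.3,14.7,6.6,0,16.9,-36.2,1],[-47.7,18.4,8.3,0,19,-40.7,1],[-51.8,22.3,10.2,0,21.1,-45.3,1],[-51.8,22.3,10.2,0,21.1,-45.3,1]]}}

```text
t: 26.98
eef_pos: [0.4881, 0.2847, 0.3243]
ee_rot: [-3.055, -0.002, -1.334]
force: [-1.8, -3.0, 5.6]
width: 0.0157
```

```bash
python3 log.py; python3 ins.py 0,90
python3 - <<'E'
from ins import *
f=grab('wrist'); s=get_state(); inhand(f,s)
go(*tgt(.03,90)); go(*tgt(.12,90))
E
```

```text
26.975 [ 0.894  0.221 -0.41   0.071 -0.874  0.87 ]
26.975 [-1.8 -3.   5.6] [-1.32  1.03 -0.12] 0.015747369266936883
grasp in slot axes mm [ 0.5   0.41 30.16] yaw rot err [-4.000e-02  3.816e+01 -8.175e+01]
row [0.7, -0.4, -0.1] [0.05, -0.09, 0.2]
flange 1607 n [ 0.0029 -0.033   0.9994] tilt x deg -1.89 z at 0 -0.0242 xyrange [[-0.0238, -0.0235, -0.0263], [0.0247, 0.0029, -0.0235]]
bar 1759 2474 n [ 0.032   0.9995 -0.0081] end y at z0 -0.0257 [[-0.0058, -0.0267, -0.0211], [0.0059, -0.0244, 0.0168]]
row [0.6, 12.3, -27.2] [0.04, -0.05, 0.13]
row [0.5, 50.4, -108.7] [0.04, -0.05, 0.13]
```

Quarter turn complete (rotation error about 0.2°). Release and retreat.

{"name": "drive_tool", "arguments": {"moves": [[0,0,0,0,0,0,0.5],[0,0,0,0,0,0,0.3],[0,0,0,0,0,0,0],[0,0,0,0,0,0,0],[0,0,0,0,0,0,0],[0,0,0,0,0,0,0],[0,0,-20,0,0,0,0],[0,0,-50,0,0,0,0],[0,0,-100,0,0,0,0],[0,0,-140,0,0,0,0],[0,0,-140,0,0,0,0],[0,0,-140,0,0,0,0]]}}

```text
t: 28.52
eef_pos: [0.4763, 0.2809, 0.4633]
ee_rot: [-3.055, 0.001, -1.338]
force: [-0.3, 0.7, -0.2]
width: 0.0437
```

```bash
python3 log.py
python3 - <<'E'
from ins import *
s=get_state(); print(s['force'],s['width'],s['eef_pos'])
f=grab('wrist'); pickle.dump(f,open('w11.pkl','wb')); save(f,'w11.png')
C=(cloud(f)-S)@B; hsv=cv2.cvtColor(f['img'],cv2.COLOR_RGB2HSV).astype(int)
near=(abs(C[...,0])<.05)&(abs(C[...,1])<.05)&(C[...,2]>-.02)
o=near&(hsv[...,0]>4)&(hsv[...,0]<20)&(hsv[...,1]>150)&(C[...,2]>.035); P=C[blob(None,o)]; Q,n=ransac(P); print('bar top',rect(Q),'z',np.median(Q[:,2]).round(4),'n',n.round(3))
m=near&(hsv[...,1]<80)&(C[...,2]>.003)&(C[...,2]<.012); P=C[m]; Q,n=ransac(P); print('flange',rect(Q),np.median(Q[:,2]).round(4),n.round(3))
E
```

```text
28.525 [ 0.907  0.096 -0.224  0.057 -1.184  0.876]
[-0.34312011  0.69426376 -0.20418747] 0.04367081909838701 [0.47627137 0.28094609 0.46325403]
bar top [-0.1, 1.1, 52.8, 14.2, 0.8] z 0.0476 n [-0.002  0.01   1.   ]
flange [0.6, 1.1, 49.3, 50.5, 1.5] 0.0058 [ 0.007 -0.     1.   ]
```

View pics/w11.png

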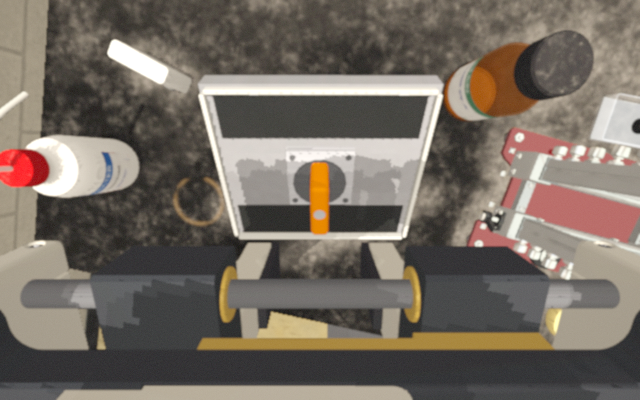

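The stud is at (320,185) with the bar along the slope, across the slot. The flange top is at 5.8 mm (nominal 6), the bar top at 47.6 mm (nominal 48), and the angle error is under 1°. Hand in.

```bash
python3 -c "
from station import *
print(job_done(), get_state()['t'])"
```

```text
the job is handed in; nothing more can be done
the job is handed in; nothing more can be done
```

I put the blue cap flat in the tray, right way up. Then I put the T-stud through the slot, gave it a quarter turn, let go of it, and backed the gripper off about 140 mm. I handed in at about 28.5 s of the 70 s limit.

**Last checks**
- **Cap:** lying level in the tray, with its plate at 15–16 mm (expected 16) and within 1 mm of the tray centre I measured. I checked this just after release and did not look again before hand-in.
- **Stud:** flange top 5.8 mm above the socket (nominal 6) and bar top 47.6 mm (nominal 48). The grip bar is within about 1° of square across the slot.
- **Forces:** the highest reading I saw was about 20 N, at first contact of the flange with the socket.

**What failed or disagreed**
- **Cap approach:** my first straight-on approach to the cap stopped about 11 mm short at joint 3's limit. I mapped the arm's kinematics from its logged poses and gripped both the cap and the stud with the tool tilted 25° about the jaw axis.
- **Cap lift:** I started the lift before the jaws had fully closed, so the rib slid about 8 mm in the grip. I allowed for that when placing it.
- **Stud tilt in the hand:** the flange face read about 1.5° off, while the bar's end face read about 0.5° the other way. Once the stud was home it read level, so I made no correction.
- **Bystanders:** I measured only the thin sticks near the tray and holder, and only for clearance. The other bystanders looked undisturbed in the pictures I took.

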